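# Load the lino block and hold the side lay at its mark

### The arm

A 7-joint arm with a two-finger parallel gripper is mounted at the origin on a cart in front of the work surface, level with it; the furniture and walls round the work are solid. World frame = base frame: x ahead of the robot, y to its left, z up, the work surface at z = 0. Lengths are in m, angles in rad, forces in N, time in s.
With the tool pointing down it reaches from about 0.425 to 0.925 m from the base axis. Payload 6.8 kg.
Tool frame: the origin (TCP) lies at the very end of the fingers, on their centre line; the grasp point (between the pads) lies 19 mm behind it; y points along the fingers, x is the direction in which the jaws open and shut, and the axes are right-handed (so a half turn about y gives the same grasp; the last joint's range is limited). The gripper opens to 85 mm and grips with 20 to 120 N. Pads are 22 mm wide; open, the fingers measure 114 mm over their backs; the gripper's body (76 mm by 85 mm) begins 54 mm behind the grasp point. The pads swing forward as they close: fully open they stand 13 mm farther back than shut.
Start: joints at [1.126, 0.477, 0.022, 1.555, -0.011, 1.109, -0.083], TCP at [0.223, -0.637, 0.196] pointing down, gripper open.
Joint ranges: [-2.96, 2.96], [-0.34, 2.1], [-1.41, 1.46], [0.24, 2.44], [-1.37, 4.51], [0.17, 1.92], [-2.96, 2.96]. Speed limits (rad/s): [2.39, 2.39, 3.14, 3.14, 3.14, 3.14, 3.14].

### API

Orientations are given as a rotation vector (axis times angle).
In Python, from bench import r, imaging gives the robot as it stands.
- The arm moves only by the shell command python3 -m jog 'ROWS' [FORCE]. ROWS is text: rows parted by semicolons, each of 7 numbers parted by spaces: the turn, a rotation vector about the tool's x, y, z in degrees, then the shift along the tool's x, y, z in mm, then the opening, from 0 (shut) to 1 (fully open). A call has exactly 5 rows; each row shifts and turns the commanded pose from where the row before left it, along the tool's axes as they then stand; what a row does not reach is not made up. A row lasts 1/12 s, in which the tool goes at most 41.7 mm and 7.16 degrees, less where a joint would pass 70% of its speed; a pose out of reach is approached as far as the arm can. A call with a gripper value outside its range is refused whole. The fingers move at their own pace and stop on an object; FORCE is the grip in N (left out, the last holds). Time passes only in rows, so rows that do not move let the fingers close, or fill a call up. It gives the time, the measured TCP pose, the force and the opening at its end, in the units of the state.
- r.get_obs(): the state, without advancing time (a new reading comes with each control period).
- imaging.grab_frame(name): name is "side" or "top" or "wrist"; returns a dict with "color" (384x512x3 uint8, red, green, blue), "z_map" (384x512 float32, m along the optical axis (not along the pixel's ray), 0 where there is no reading), "fx", "fy", "cx", "cy" (pixels), "k1" (the pictures are not rectified: a ray, as slopes to the right and down, at radius r is drawn at 1 + k1 r^2 times it, then the intrinsics apply), "world_to_cam" (4x4, takes a point from world to camera coordinates); the wrist camera has in their place "hand_eye" (4x4, takes a point from camera to tool coordinates, whose origin is the TCP and whose axes are the tool frame's). Camera axes: x right, y up, looking along -z (the intrinsics and any distortion apply to the point x, -y, -z); pixel columns grow to the right and rows downward; lengths in m; the calibration is good to about 2 mm. A picture is of the moment at which its call begins: read the wrist's pose just before it.
- r.hand_in(): hands the job in, once; it reports no verdict.
The state is a dict: "clock": time; "joints": joint angles; "qvel": joint speeds; "tau": joint torques, N m; "tcp_pos": TCP position; "orientation": TCP orientation; "contact_force": force on the tool from outside, world axes, zero at the start; "moment": the same for the moment, N m; "grip_width": finger opening in m.
Only numpy, scipy, OpenCV 4.12 (cv2) and the standard library are available. Lean on these libraries where they do the work, as an engineer would, in place of code of your own. Each camera call takes 0.05 s, during which the arm holds its last target.

### The job

Set up the register jig for the next sheet: slide the mounted lino block flat under the jig's two guide rails, cleat towards the open end, until it is fully home against the head beam. Then squeeze the red lock button on the black grip of the telescoping side lay, draw the bar out until the white line of the blue rider stands level with the white index line at the mouth of the sleeve, and stay there: the bar is spring-returned, so finish still gripping it on the mark with the button squeezed in. Leave the baren, brayer, ink tin and gouge where they are.

Things in the scene. Friction and masses are not known exactly. Their poses are not given: they have to be found in the camera images.
- register_jig: Plywood register jig fixed to the worktop; board 196 x 170 x 12 mm (x -110..86, y -85..85, top z 12). Origin on the worktop; x runs along the block's slot from its open (robot) end to the head beam, y left towards the side lay's grip, z up. The head beam, a dark steel channel (x 60..84, all across, z 12..28.5), stops the block with its face at x 60 and is also the side lay's sleeve.
- slot_mouth (a point): Middle of the slot's mouth on the board's top (jig x -12, y 0, z 12 mm), axes as the jig's. Two aluminium guide rails, 94 mm apart inside, run from here 72 mm along +x to the head beam; before it they flare to 111 mm apart at jig x -35. From jig x 4 lips overhang the rails: gap between lips 81 mm, underside 13 mm above the board (z 25), top z 27.2.
- lino_block: Loose lino block (about 0.22 kg): wooden mount 110 x 90 x 10 mm (x, y, z), origin at the centre of its underside; lino 85 x 76 mm on it, top at z 16. Its plain front edge (x +55) enters the slot first. Fully home its origin is at jig x 5, y 0, z 12 mm, its x along the jig's x (play 2 mm each side, 3 mm under the lips).
- block_cleat (a point): Gripping point of the block's finger cleat: an upright wooden bar across the rear end of the mount, 14 mm thick (block x -55..-41), 64 mm long (y), top 44 mm above the mount's underside. Point at block x -48, y 0, z 36 mm, axes as the block's; the lino begins 9 mm before the cleat. Take it from above, fingers closing along block x. Fully home it is at jig x -43, y 0, z 48 mm.
- gauge_bar (a joint): Extension of the telescoping side-lay bar in m along the jig's +y: 0 = fully in and locked, limit 0.115. A spring pulls it in with 3 N at 0, rising to 6.5 N at the limit; let go, it runs back to about 18 mm, where the lock's tongue rests on the keeper's ramp (squeeze the button to free it again). The steel keeper stands on the board at jig x 36..48, y 66..86, up to z 37.
- gauge_grip: Black grip at the side-lay bar's outer end, axes as the jig's; origin on the worktop plane under its centre (jig x 72, y 112 mm with the bar in; moves along +y). Grip body x -18..18, y -20..20, z 8..45; beyond it a flange (x -21..21, y 20..24, z to 47), before it an aluminium paper-stop plate (x -80..14, y -24..-20, z 5..42). Take it from above, fingers closing along its x.
- grip_centre (a point): Point in the middle of the black grip, 28 mm above the worktop, level with the button's middle: where to squeeze. Axes as the jig's.
- lock_button (a joint): Travel in m of the red button on the grip's robot-side (-x) face, pressed along +x: 0 = out (locked), 0.0055 = fully in; the bar is free beyond 0.0045. 20 mm (y) x 24 mm (z 17..41), 7 mm proud: 43 mm over grip and button, 37.5 mm squeezed. Spring 3.6 N out, 8.6 N fully in. A steel tongue (z 28..35) runs from it along -y to the keeper.
- scale_rider (a joint): Setting in m of the blue rider on the bar's scale, which does not shift in the job: the value that joint gauge_bar must have for the rider's white line to be level with the index line. Ticks on the bar are every 5 mm.
- rider_line (a point): White line across the blue rider (16 x 12 mm) on top of the side-lay bar, 30 mm above the worktop. It lies inside the open-topped channel at first and travels along the jig's +y with the bar.
- index_line (a point): White index line with diamond-shaped pointers on top of the channel's walls, 5 mm inside the sleeve's mouth (jig x 72, y 80 mm), 30 mm above the worktop.
- baren: Bystander: round black baren, 100 mm across, 40 mm high, origin under its centre.
- brayer: Bystander: small brayer (ink roller with wooden handle), 161 x 136 x 64 mm, origin under its centre.
- ink_tin: Bystander: ink tin with yellow lid, 70 mm across, 63 mm high, origin under its centre.
- gouge: Bystander: lino gouge with wooden handle, 108 x 25 x 19 mm, origin under its centre.
Things that resemble listed ones, but are neither listed nor needed, are in the scene too. What is shaped like the lino_block but yellow is not meant.

How it is judged:
By the outcome, as a careful person would: the job done as asked, in the order asked, and still so for the second after the job is handed in, while the arm keeps its last pose, push and grip.
It also fails if it takes over 56 s, if anything falls off the work surface, if the arm or the gripper's body presses on something with over 40 N, if the wrist force passes 120 N, or if a joint passes its speed limit or range.

## Working session

There is one attempt and no reset: what is moved stays moved. The work goes in short steps, Python scripts to look and compute and a shell command to move; the robot and the scene stay as the last step left them, time stands still between calls to the robot, and variables do not carry over. Pictures are saved under pics/ and viewed, and the job is handed in when it is done.

```bash
ls; mkdir -p pics
python3 - <<'E'
from bench import r, imaging
import cv2
s=r.get_obs(); print(s)
for n in("side","top","wrist"):
    f=imaging.grab_frame(n)
    cv2.imwrite(f"pics/{n}0.png",f["color"][:,:,::-1])
    print(n,{k:f[k] for k in f if k not in("color","z_map")})
E
```

```text
pics
{'clock': 0.0, 'joints': array([ 1.1258964 ,  0.47777802,  0.02231784,  1.55647151, -0.01149271,
        1.10929495, -0.08311247]), 'qvel': array([-0.00078285,  0.00029173, -0.00111389, -0.00093399, -0.00156204,
       -0.00269724,  0.00080477]), 'tau': array([-6.35678080e-04, -5.96458375e+01,  1.60796173e+00, -2.81204921e+01,
        1.25232138e-02,  9.45267297e-03, -1.32331607e-05]), 'tcp_pos': array([ 0.22283788, -0.63645134,  0.19503169]), 'orientation': array([-1.34895943,  0.95874766, -0.95616614]), 'contact_force': array([ 0.63138612,  0.66106897, -0.13512347]), 'moment': array([ 0.00571365,  0.02823201, -0.02650442]), 'grip_width': 0.08569096907372077}
side {'fx': 362.14821062712014, 'fy': 362.14821062712014, 'cx': 254.27496614906468, 'cy': 197.30916232401327, 'k1': -0.03759684645439673, 'world_to_cam': array([[-0.99395913, -0.10953131,  0.00693874,  0.57644764],
       [ 0.07650338, -0.64613577,  0.75937856, -0.16385542],
       [-0.07869236,  0.75532209,  0.65061206, -0.9818624 ],
       [ 0.        ,  0.        ,  0.        ,  1.        ]])}
top {'fx': 424.44405216501
[... 253 characters left out ...]
1.05815685e-01,
        -5.65197183e-01],
       [-1.05828444e-01,  1.11392835e-03,  9.94383779e-01,
        -1.37335656e+00],
       [ 0.00000000e+00,  0.00000000e+00,  0.00000000e+00,
         1.00000000e+00]])}
wrist {'fx': 332.122450062493, 'fy': 332.122450062493, 'cx': 252.817235493946, 'cy': 193.80560499185648, 'k1': -0.05796831955855957, 'hand_eye': array([[ 9.99999251e-01,  6.35549422e-04,  1.04579645e-03,
         1.49481573e-04],
       [ 8.04252595e-04,  3.02804039e-01, -9.53052500e-01,
        -1.78371028e-01],
       [-9.22383356e-04,  9.53052627e-01,  3.02803301e-01,
         7.77417101e-02],
       [ 0.00000000e+00,  0.00000000e+00,  0.00000000e+00,
         1.00000000e+00]])}
```

View pics/top0.png

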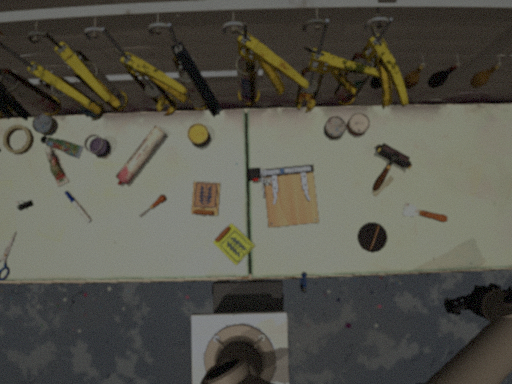

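View pics/side0.png

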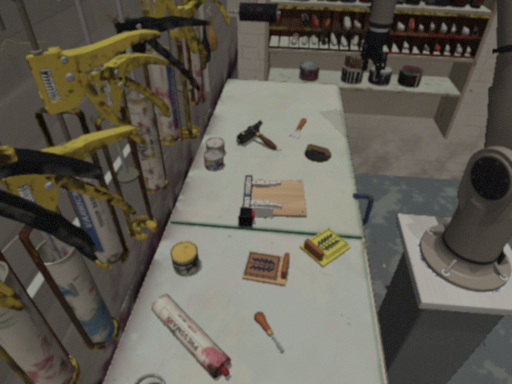

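View pics/wrist0.png

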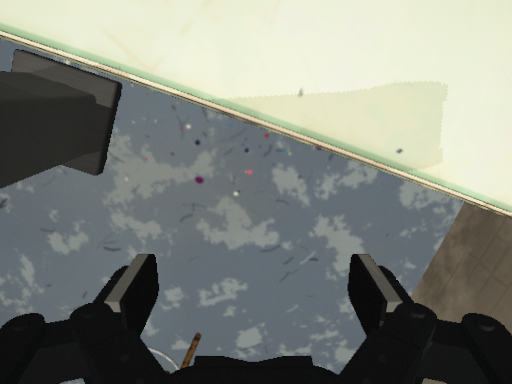

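```bash
cat > h.py <<'E'
import numpy as np, cv2
from bench import r, imaging
from scipy.spatial.transform import Rotation as R
def grab(n):
    s=r.get_obs(); f=imaging.grab_frame(n); f['s']=s
    if n=='wrist':
        T=np.eye(4);T[:3,:3]=R.from_rotvec(s['orientation']).as_matrix();T[:3,3]=s['tcp_pos']
        f['c2w']=T@f['hand_eye']
    else: f['c2w']=np.linalg.inv(f['world_to_cam'])
    f['K']=np.array([[f['fx'],0,f['cx']],[0,f['fy'],f['cy']],[0,0,1.]])
    f['D']=np.array([f['k1'],0,0,0.]); f['bgr']=f['color'][:,:,::-1].copy()
    return f
def ray(f,px):
    p=cv2.undistortPoints(np.array(px,float).reshape(-1,1,2),f['K'],f['D']).reshape(-1,2)
    return np.c_[p[:,0],-p[:,1],-np.ones(len(p))]   # unit depth, cam axes
def plane(f,px,z):
    d=ray(f,px)@f['c2w'][:3,:3].T; o=f['c2w'][:3,3]
    return o+d*((z-o[2])/d[:,2])[:,None]
def depth(f,px):
    px=np.array(px,float).reshape(-1,2); i=np.round(px).astype(int)
    z=f['z_map'][i[:,1],i[:,0]]
    return (ray(f,px)*z[:,None])@f['c2w'][:3,:3].T+f['c2w'][:3,3]
def proj(f,P):
    P=np.array(P,float).reshape(-1,3); w=np.linalg.inv(f['c2w'])
    c=P@w[:3,:3].T+w[:3,3]; c=c*[1,-1,-1]
    return cv2.projectPoints(c,np.zeros(3),np.zeros(3),f['K'],f['D'])[0].reshape(-1,2)
def crop(f,x0,y0,x1,y1,k,name):
    im=cv2.convertScaleAbs(f['bgr'][y0:y1,x0:x1],alpha=1.3); cv2.imwrite('pics/'+name,cv2.resize(im,None,fx=k,fy=k,interpolation=cv2.INTER_CUBIC))
E
python3 - <<'E'
from h import *
f=grab('top'); crop(f,180,150,340,270,5,'top1.png')
f=grab('side'); crop(f,220,160,360,300,4,'side1.png')
E
```

```text
(no output)
```

View pics/top1.png

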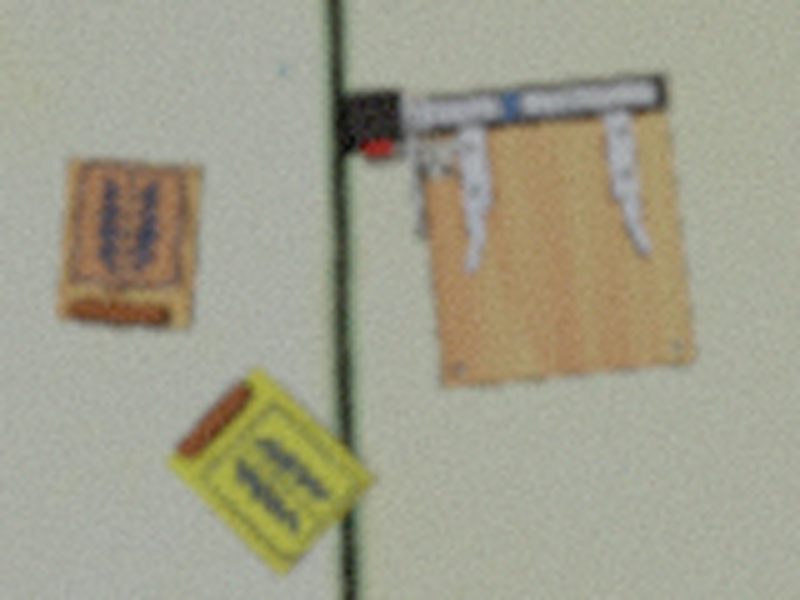

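View pics/side1.png

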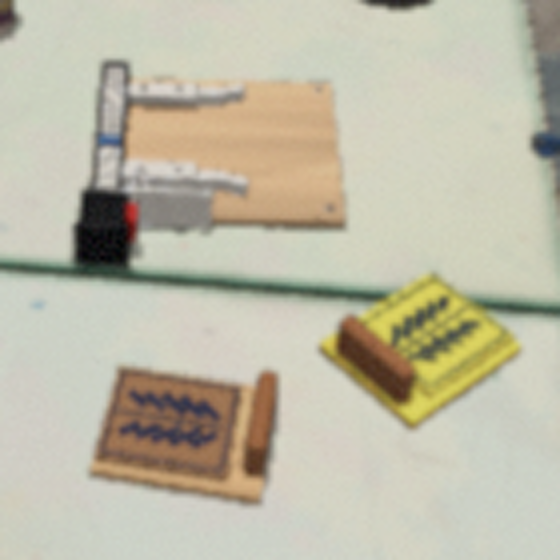

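Run:
```python
from h import *
f=grab('top')
o=np.array([180,150]); c=lambda L:(np.array(L)-2)/5.+o
b=plane(f,c([(70,158),(202,167),(189,328),(58,318)]),.01)
print(b.round(4)); print([np.linalg.norm(b[i]-b[(i+1)%4]).round(4) for i in range(4)], b.mean(0))
ct=plane(f,c([(70,298),(171,308),(169,325),(66,318)]),.044);print('cleat',ct.round(4))
j=plane(f,c([(443,386),(694,362)]),.012); print(j.round(4),np.linalg.norm(j[0]-j[1]))
d=j[0]-j[1]; yv=d/np.linalg.norm(d); xv=np.array([yv[1],-yv[0],0]); print('yaw',np.degrees(np.arctan2(xv[1],xv[0])))
O=j.mean(0)+xv*.110; print('jig',O)
d=(b[0]+b[1]-b[2]-b[3]);print('blk yaw',np.degrees(np.arctan2(d[1],d[0])))
for p in [(60,85,28.5),(84,85,28.5),(84,-85,28.5),(60,-85,28.5),(72,80,30),(54,112,45),(90,112,45)]:
    print(p,((proj(f,O*[1,1,0]+xv*p[0]/1e3+yv*p[1]/1e3+[0,0,p[2]/1e3])[0]-o)*5).round())
s=r.get_obs(); print(R.from_rotvec(s['orientation']).as_matrix().round(3))
```

```text
[[0.5948 0.1397 0.01  ]
 [0.586  0.0508 0.01  ]
 [0.4782 0.0615 0.01  ]
 [0.4873 0.1491 0.01  ]]
[np.float64(0.0894), np.float64(0.1084), np.float64(0.0881), np.float64(0.1079)] [0.53656029 0.10029121 0.01      ]
cleat [[0.4984 0.1354 0.044 ]
 [0.49   0.0694 0.044 ]
 [0.4789 0.0709 0.044 ]
 [0.4854 0.1382 0.044 ]]
[[ 0.4347 -0.1066  0.012 ]
 [ 0.4456 -0.274   0.012 ]] 0.16774927600779488
yaw 3.7087537650605613
jig [ 0.54993092 -0.18322173  0.012     ]
blk yaw -5.348209921968608
(60, 85, 28.5) [415. 128.]
(84, 85, 28.5) [412.  92.]
(84, -85, 28.5) [666.  69.]
(60, -85, 28.5) [670. 104.]
(72, 80, 30) [421. 109.]
(54, 112, 45) [375. 137.]
(90, 112, 45) [370.  83.]
[[ 0.33  -0.     0.944]
 [-0.944  0.001  0.33 ]
 [-0.001 -1.    -0.   ]]
```

```bash
cat >> h.py <<'E'
def T0(s=None):
    s=s or r.get_obs(); T=np.eye(4);T[:3,:3]=R.from_rotvec(s['orientation']).as_matrix();T[:3,3]=s['tcp_pos'];return T
def sim(T,rows):
    for w in rows:
        t=np.eye(4);t[:3,:3]=R.from_rotvec(np.radians(w[:3])).as_matrix();t[:3,3]=w[3:6];t[:3,3]/=1e3;T=T@t
    return T
def delta(T,goal,yaw):
    """remaining turn about tool y (deg) and shift in present tool axes (mm); yaw= world angle of tool x"""
    d=T[:3,:3].T@(np.array(goal)-T[:3,3])*1e3
    c,s=np.cos(np.radians(yaw)),np.sin(np.radians(yaw)); G=np.array([[c,0,-s],[s,0,c],[0,-1,0]])
    return R.from_matrix(T[:3,:3].T@G).as_rotvec(degrees=True).round(2), d.round(1)
E
python3 - <<'E'
from h import *
T=T0()
for i in range(11):
    T=sim(T,[[0,-6,0,0,0,36]]); print(T[:3,3].round(3),np.hypot(*T[:2,3]).round(3))
print(delta(T,[.489,.104,.15],-5.3))
E
```

```text
[ 0.257 -0.625  0.196] 0.676
[ 0.29  -0.61   0.196] 0.675
[ 0.32  -0.591  0.196] 0.672
[ 0.349 -0.569  0.196] 0.668
[ 0.375 -0.544  0.196] 0.661
[ 0.399 -0.517  0.196] 0.653
[ 0.419 -0.488  0.196] 0.643
[ 0.436 -0.456  0.196] 0.631
[ 0.45  -0.423  0.196] 0.618
[ 0.461 -0.388  0.196] 0.602
[ 0.467 -0.353  0.196] 0.586
(array([-0.03,  0.6 , -0.02]), array([-15.8,  46. , 457.1]))
```

```bash
python3 -m jog '0 -6 0 0 0 36 1;0 -6 0 0 0 36 1;0 -6 0 0 0 36 1;0 -6 0 0 0 36 1;0 -6 0 0 0 36 1' 60; python3 -m jog '0 -6 0 0 0 36 1;0 -6 0 0 0 36 1;0 -6 0 0 0 36 1;0 -6 0 0 0 36 1;0 -6 0 0 0 36 1'; python3 -m jog '0 -6 0 0 0 36 1;0 0 0 0 0 36 1;0 0 0 0 0 36 1;0 0 0 0 0 0 1;0 0 0 0 0 0 1'
python3 - <<'E'
from h import *
f=grab('wrist'); cv2.imwrite('pics/w1.png',cv2.resize(f['bgr'],(768,576))); print(delta(T0(),[.489,.104,.15],-5.3))
np.savez('w1.npz',**{k:f[k] for k in('bgr','z_map','c2w','K','D')})
E
```

```text
clock: 0.72
tcp_pos: [0.3769, -0.5438, 0.1959]
orientation: [-1.5, 0.551, -0.552]
contact_force: [0.1, -0.1, 0.1]
grip_width: 0.0853
clock: 1.13
tcp_pos: [0.462, -0.3868, 0.196]
orientation: [-1.566, 0.142, -0.143]
contact_force: [0.6, -0.1, -0.2]
grip_width: 0.0856
clock: 1.55
tcp_pos: [0.474, -0.279, 0.1964]
orientation: [-1.57, 0.06, -0.061]
contact_force: [0.7, -0.9, -0.2]
grip_width: 0.0853
(array([0.04, 0.68, 0.02]), array([-15.6,  46. , 385.1]))
```

View pics/w1.png

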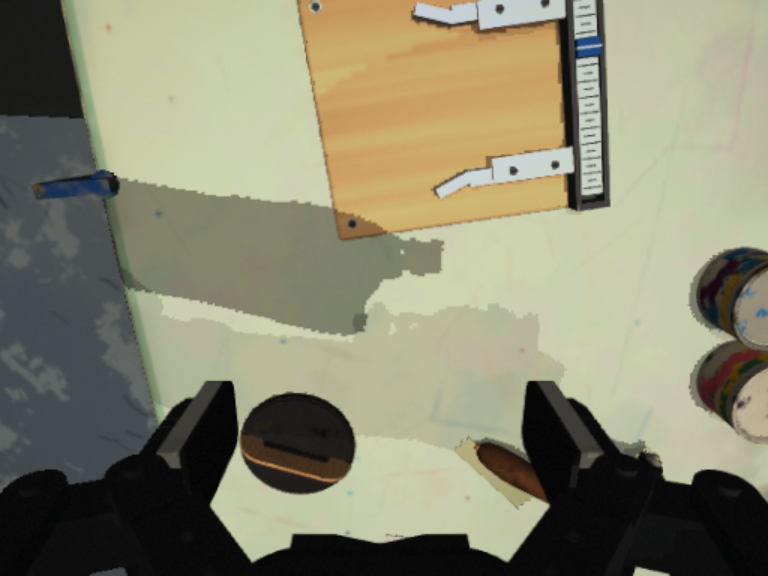

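```bash
python3 -m jog '0 0 0 0 0 30 1;0 0 0 0 0 30 1;0 0 0 0 0 25 1;0 0 0 0 0 0 1;0 0 0 0 0 0 1'
python3 - <<'E'
from h import *
f=grab('wrist'); cv2.imwrite('pics/w2.png',cv2.resize(f['bgr'],(768,576))); print(delta(T0(),[.489,.104,.15],-5.3))
np.savez('w2.npz',**{k:f[k] for k in('bgr','z_map','c2w','K','D')})
E
```

```text
clock: 2.02
tcp_pos: [0.4805, -0.1969, 0.1961]
orientation: [-1.57, 0.064, -0.064]
contact_force: [-0.3, -0.4, 0.0]
grip_width: 0.0855
(array([0.04, 0.51, 0.01]), array([-16.5,  45.8, 301.9]))
```

View pics/w2.png

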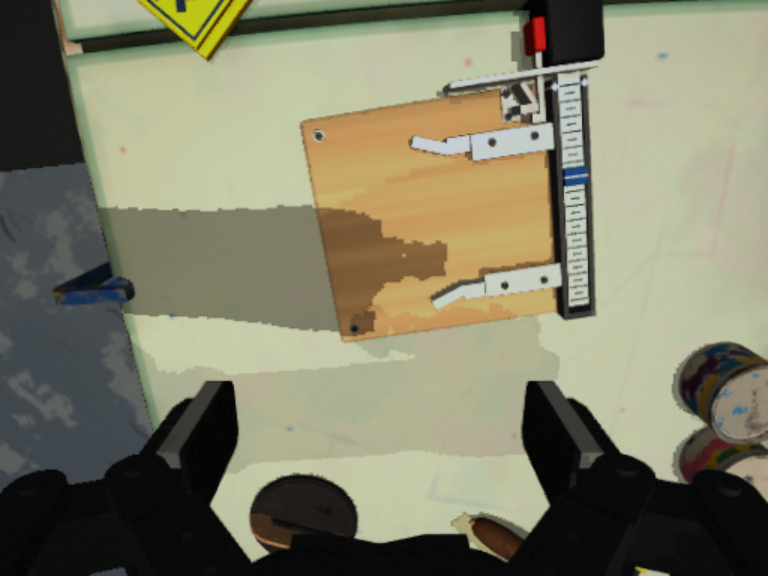

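Run:
```python
from h import *
f=np.load('w2.npz'); b=f['bgr']
cv2.imwrite('pics/c1.png',cv2.resize(b[30:230,190:410],None,fx=3.6,fy=3.0,interpolation=cv2.INTER_CUBIC)[:,:])
cv2.imwrite('pics/c2.png',cv2.resize(b[40:135,345:405],None,fx=6,fy=6,interpolation=cv2.INTER_CUBIC)[:,:])
```

```text
(no output)
```

View pics/c1.png

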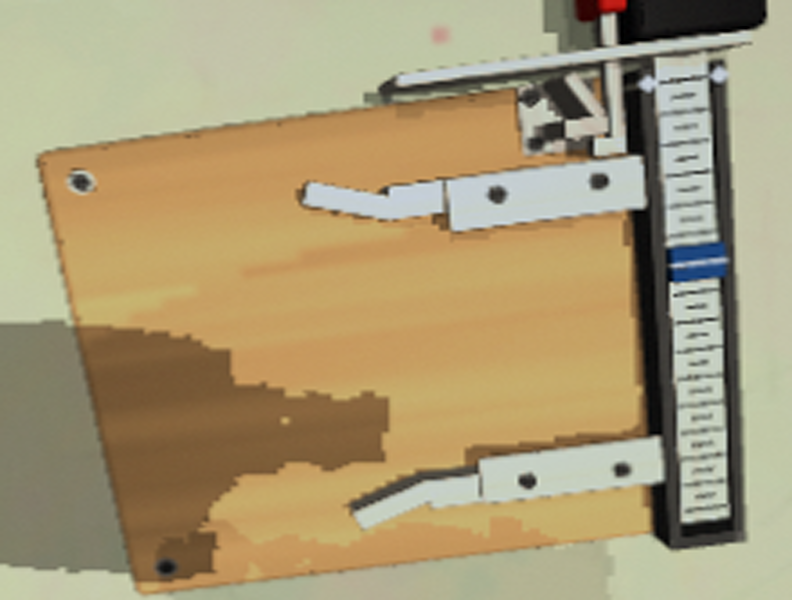

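View pics/c2.png

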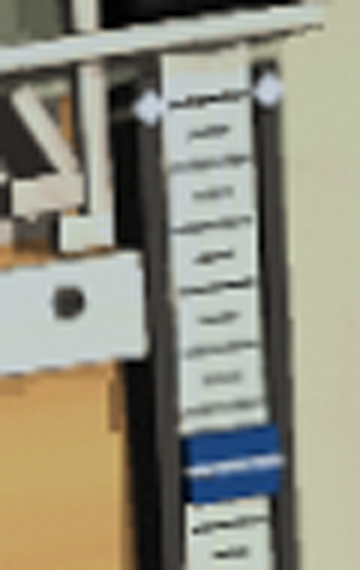

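Run:
```python
from h import *
f=np.load('w2.npz')
A=lambda x,y:((x+.5)/3.6+190-.5,(y+.5)/3+30-.5); B=lambda x,y:((x+.5)/6+345-.5,(y+.5)/6+40-.5)
P=[(A(40,155),(-110,85,12)),(A(135,592),(-110,-85,12)),(A(451,231),(4,40.5,27.2)),(A(644,208),(60,40.5,27.2)),(A(480,460),(4,-40.5,27.2)),(A(662,436),(60,-40.5,27.2)),(A(745,540),(84,-85,28.5)),(B(208,97.5),(72,80,30))]
W=np.array([plane(f,[p],q[2]/1e3)[0] for p,q in P]); J=np.array([q for p,q in P])/1e3
wc,jc=W[:,:2].mean(0),J[:,:2].mean(0); H=(J[:,:2]-jc).T@(W[:,:2]-wc); a=np.arctan2(H[0,1]-H[1,0],H[0,0]+H[1,1])
Rm=np.array([[np.cos(a),-np.sin(a)],[np.sin(a),np.cos(a)]]); t=wc-Rm@jc
print('jig',t.round(4),'yaw',np.degrees(a)); print(((W[:,:2]-t)@Rm*1e3-J[:,:2]*1e3).round(1))
rl=plane(f,[B(237,465)],.03)[0]; print('rider jig',((rl[:2]-t)@Rm*1e3).round(2))
ticks=[B(210,98),B(213,162),B(214,225),B(217,287),B(220,349),B(224,408),B(230,523)]
print((((plane(f,ticks,.028)[:,:2]-t)@Rm)*1e3).round(1))
# depth check
for p in (A(550,330),A(560,210)): print(depth(f,[p]))
```

```text
jig [ 0.5476 -0.1827] yaw 4.033392664369028
[[ 1.6 -1.9]
 [ 0.1  2.3]
 [-0.1  0.1]
 [-1.1 -0.3]
 [ 0.5 -0.8]
 [ 0.  -0.1]
 [-0.1  0.6]
 [-0.9  0.1]]
rider jig [72.96 20.14]
[[72.1 80.1]
 [72.1 70. ]
 [71.7 60. ]
 [71.7 49.9]
 [71.7 39.7]
 [71.9 29.8]
 [72.1 10.1]]
[[ 0.58050875 -0.18050521  0.01150117]]
[[ 0.57926948 -0.13724839  0.02851072]]
```

```bash
python3 -m jog '0 0 0 0 0 40 1;0 0 0 0 0 40 1;0 0 0 0 0 40 1;0 0 0 0 0 40 1;0 0 0 0 0 40 1';python3 -m jog '0 0 0 0 0 10 1;0 0 0 0 0 0 1;0 0 0 0 0 0 1;0 0 0 0 0 0 1;0 0 0 0 0 0 1'
python3 - <<'E'
from h import *
f=grab('wrist'); cv2.imwrite('pics/w3.png',cv2.resize(f['bgr'],(768,576))); print(delta(T0(),[.489,.104,.15],-5.3))
np.savez('w3.npz',**{k:f[k] for k in('bgr','z_map','c2w','K','D')})
E
```

```text
clock: 2.48
tcp_pos: [0.4973, 0.0018, 0.1961]
orientation: [-1.57, 0.068, -0.068]
contact_force: [0.7, -0.5, 0.3]
grip_width: 0.0854
clock: 2.9
tcp_pos: [0.4976, 0.01, 0.1957]
orientation: [-1.57, 0.068, -0.067]
contact_force: [-0.0, 0.1, -0.7]
grip_width: 0.0853
(array([ 0.03,  0.38, -0.02]), array([-16.6,  45.8,  92.6]))
```

View pics/w3.png

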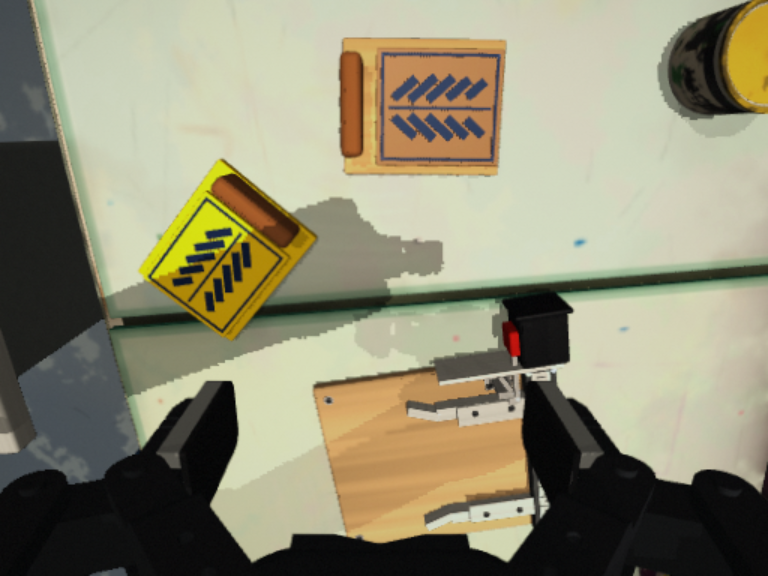

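Run:
```python
from h import *
f=np.load('w3.npz')
b=plane(f,np.array([(343,38),(506,41),(498,175),(343,174)])/1.5,.01)
print(b.round(4),[np.linalg.norm(b[i]-b[(i+1)%4]).round(4) for i in range(4)],b.mean(0))
d=b[1]+b[2]-b[0]-b[3]; yaw=np.arctan2(d[1],d[0]); print(np.degrees(yaw), b.mean(0)[:2]-.048*np.array([np.cos(yaw),np.sin(yaw)]))
cv2.imwrite('pics/c3.png',cv2.resize(f['bgr'][20:125,215:345],None,fx=6,fy=5.6,interpolation=cv2.INTER_CUBIC))
```

```text
[[0.4856 0.151  0.01  ]
 [0.5946 0.1401 0.01  ]
 [0.5869 0.0515 0.01  ]
 [0.4761 0.0616 0.01  ]] [np.float64(0.1095), np.float64(0.0889), np.float64(0.1112), np.float64(0.0898)] [0.53578521 0.10104689 0.01      ]
-5.456950168957759 [0.48800275 0.10561159]
```

View pics/c3.png

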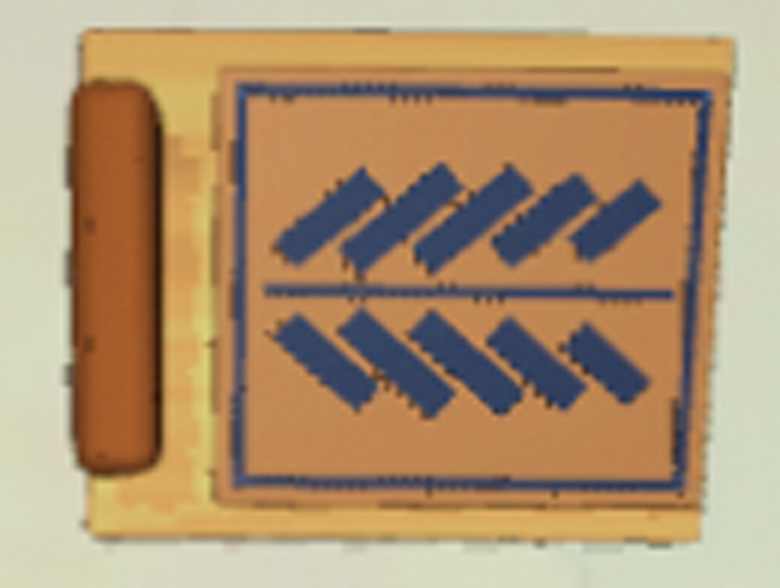

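```bash
python3 -c "
from h import *
T=sim(T0(),[[0,.5,0,0,0,0]]);print(delta(T,[.488,.1054,.02],-5.4))"
```

```text
(array([ 0.03, -0.02, -0.02]), array([-18.5, 175.8,  93.8]))
```

```bash
python3 -m jog '0 0.5 0 0 0 0 1;0 0 0 -6 10 31 1;0 0 0 -6 20 31 1;0 0 0 -6.5 30 31.8 1;0 0 0 0 38 0 1';python3 -m jog '0 0 0 0 35 0 0.8;0 0 0 0 20 0 0.6;0 0 0 0 12 0 0.5;0 0 0 0 0 0 0.5;0 0 0 0 0 0 0.5'
python3 - <<'E'
from h import *
f=grab('wrist'); cv2.imwrite('pics/w4.png',cv2.resize(f['bgr'],(768,576))); print(delta(T0(),[.488,.1054,.02],-5.4))
E
```

```text
clock: 3.37
tcp_pos: [0.4894, 0.1129, 0.1015]
orientation: [-1.564, 0.062, -0.072]
contact_force: [1.2, -0.5, -0.8]
grip_width: 0.0855
clock: 3.78
tcp_pos: [0.4882, 0.1057, 0.033]
orientation: [-1.57, 0.072, -0.072]
contact_force: [0.1, -1.4, 1.5]
grip_width: 0.0428
(array([-0.03,  0.15,  0.1 ]), array([-0.9, 13.8, -0.7]))
```

View pics/w4.png

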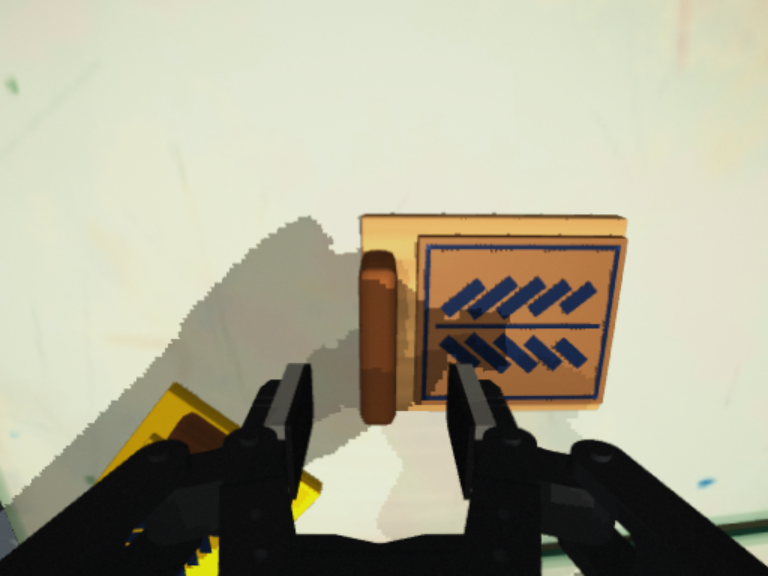

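Run:
```python
from h import *
f=grab('wrist')
T=T0(); P=[T[:3,3], T[:3,3]-T[:3,1]*.0, [.488,.1054,.044],[.488+.003,.1054+.032,.044],[.488-.003,.1054-.032,.044]]
print((proj(f,P)*1.5).round())
```

```text
[[380. 342.]
 [380. 342.]
 [377. 355.]
 [376. 271.]
 [377. 430.]]
```

```bash
python3 -m jog '0 0 0 -0.5 7 0 0.5;0 0 0 -0.4 6 0 0.5;0 0 0 0 0 0 0.1;0 0 0 0 0 0 0;0 0 0 0 0 0 0' 70;python3 -m jog '0 0 0 0 0 0 0;0 0 0 0 0 0 0;0 0 0 0 0 0 0;0 0 0 0 0 0 0;0 0 0 0 -5 0 0'; python3 -m jog '0 0 0 0 -15 0 0;0 0 0 0 -15 0 0;0 0 0 0 -15 0 0;0 0 0 0 0 0 0;0 0 0 0 0 0 0'
python3 - <<'E'
from h import *
f=grab('wrist'); cv2.imwrite('pics/w5.png',cv2.resize(f['bgr'],(768,576))); print(T0().round(4))
f=grab('side'); crop(f,220,160,360,300,4,'s5.png')
E
```

```text
clock: 4.3
tcp_pos: [0.4869, 0.106, 0.0198]
orientation: [-1.57, 0.071, -0.071]
contact_force: [-0.6, -0.3, 0.9]
grip_width: 0.0074
clock: 4.72
tcp_pos: [0.4863, 0.1058, 0.0243]
orientation: [-1.57, 0.072, -0.07]
contact_force: [0.3, -0.3, -1.2]
grip_width: -0.0003
clock: 5.13
tcp_pos: [0.4876, 0.1061, 0.0706]
orientation: [-1.569, 0.07, -0.073]
contact_force: [-0.5, 0.1, 1.0]
grip_width: 0.0004
[[ 9.959e-01  5.000e-04  9.090e-02  4.869e-01]
 [-9.090e-02 -1.000e-04  9.959e-01  1.059e-01]
 [ 5.000e-04 -1.000e+00 -1.000e-04  6.980e-02]
 [ 0.000e+00  0.000e+00  0.000e+00  1.000e+00]]
```

View pics/w5.png

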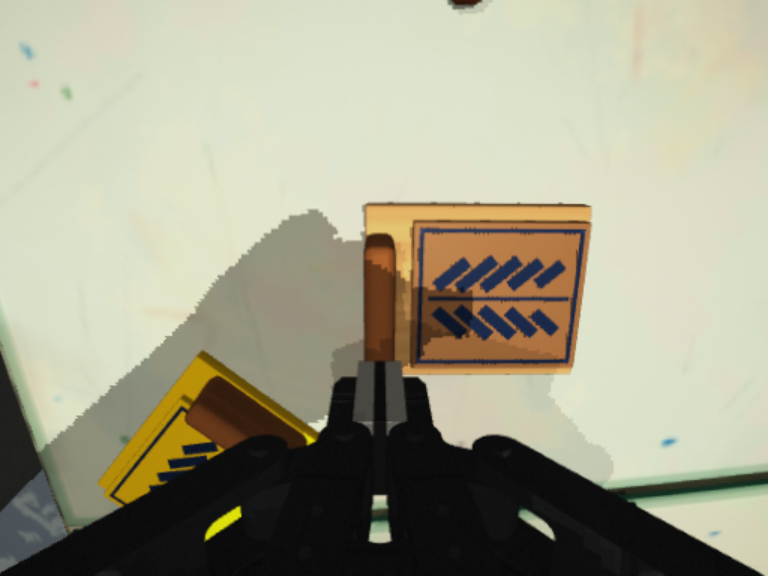

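View pics/s5.png

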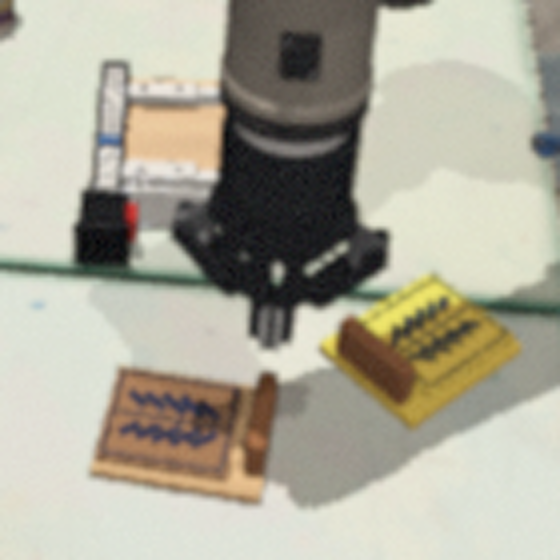

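Run:
```python
from h import *
T=T0()
for n in('side','top','wrist'):
    f=grab(n); print(n,proj(f,[T[:3,3],T[:3,3]-.019*T[:3,1]]).round(1), ((proj(f,[T[:3,3],[.488,.1054,.044],[.491,.1374,.044],[.485,.0734,.044]])-[220,160])*4).round())
f=grab('wrist'); z=f['z_map']; 
for p in [(250,245),(254,245),(250,255),(254,255),(250,265)]: print(p,depth(f,[p]).round(4), )
```

```text
side [[287.3 254.8]
 [287.8 249.7]] [[269. 379.]
 [264. 405.]
 [257. 445.]
 [271. 367.]]
top [[201.6 212.2]
 [200.7 211.9]] [[ -74.  209.]
 [ -69.  208.]
 [-108.  206.]
 [ -30.  211.]]
wrist [[253.  228.3]
 [253.  242.7]] [[132. 273.]
 [141. 212.]
 [142.  20.]
 [141. 388.]]
(250, 245) [[0.4863 0.1167 0.1129]]
(254, 245) [[0.4881 0.1163 0.1125]]
(250, 255) [[0.4864 0.1172 0.1232]]
(254, 255) [[0.4881 0.1171 0.1234]]
(250, 265) [[0.4865 0.117  0.1312]]
```

Run:
```python
from h import *
T=T0(); f=grab('wrist')
for c in (246,250,256,262):
  for v in range(236,250,2):
    p=depth(f,[(c,v)])[0]; print(c,v,(T[:3,:3].T@(p-T[:3,3])*1e3).round(1), f['bgr'][v,c])
cv2.imwrite('pics/c6.png',cv2.resize(f['bgr'][200:384,180:330],None,fx=4,fy=3.2,interpolation=cv2.INTER_CUBIC))
```

```text
246 236 [ -4.5  26.7 -17.4] [15 35 65]
246 238 [ -4.4  25.4 -18.3] [19 37 65]
246 240 [ -4.5  25.4 -19.8] [28 42 60]
246 242 [ -2.9 -42.8  11.8] [64 72 73]
246 244 [ -2.8 -44.3  11.5] [66 73 74]
246 246 [ -2.8 -44.8  10.8] [66 72 73]
246 248 [ -2.8 -46.3  10.5] [66 73 73]
250 236 [ -1.8  26.7 -17.4] [21 41 79]
250 238 [ -1.8  25.7 -18.4] [21 43 79]
250 240 [ -1.8  24.7 -19.5] [17 33 55]
250 242 [ -1.1 -42.   11.4] [21 23 23]
250 244 [ -1.1 -43.6  11.2] [22 24 25]
250 246 [ -1.1 -44.6  10.7] [18 19 19]
250 248 [ -1.  -47.5  11.1] [13 15 15]
256 236 [  2.3  24.6 -16.4] [22 46 84]
256 238 [  2.3  25.  -18.1] [21 46 83]
256 240 [  2.3  24.  -19.1] [21 38 60]
256 242 [  1.6 -42.   11.4] [29 31 32]
256 244 [  1.6 -44.2  11.4] [29 31 32]
256 246 [  1.6 -45.7  11.2] [30 32 34]
256 248 [  1.6 -46.9  10.8] [19 21 21]
262 236 [  6.3  25.8 -17. ] [19 41 75]
262 238 [  6.4  26.7 -18.9] [20 42 75]
262 240 [  6.4  26.7 -20.4] [30 46 67]
262 242 [  4.4 -41.6  11.2] [67 72 74]
262 244 [  4.3 -43.3  11. ] [65 72 73]
262 246 [  4.3 -45.8  11.3] [66 71 73]
262 248 [  4.2 -47.9  11.4] [66 73 74]
```

View pics/c6.png

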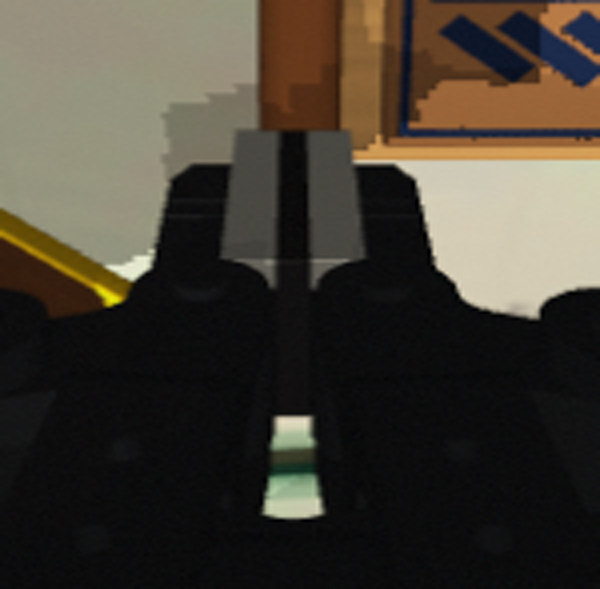

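Run:
```python
from h import *
f=grab('side'); print(f['s']['tcp_pos'],f['s']['grip_width'])
for v in range(236,252): 
    p=depth(f,[(287,v)])[0]; print(v,p.round(4),f['bgr'][v,287])
```

```text
[0.48649005 0.10595361 0.06919063] 0.00026234460788868424
236 [0.492  0.1161 0.1471] [37 37 37]
237 [0.4917 0.1136 0.1411] [57 58 58]
238 [0.5082 0.6989 0.7592] [63 67 68]
239 [0.4914 0.1173 0.1383] [60 61 61]
240 [0.4911 0.1148 0.1322] [59 60 60]
241 [0.4909 0.115  0.129 ] [56 55 57]
242 [0.4907 0.1154 0.1261] [54 57 58]
243 [0.4904 0.1152 0.1224] [55 56 58]
244 [0.4902 0.1164 0.1202] [56 57 58]
245 [0.49   0.1156 0.1159] [57 59 60]
246 [0.4898 0.1166 0.1135] [63 65 67]
247 [0.4895 0.1154 0.1087] [101 108 110]
248 [ 0.4862  0.0212 -0.0005] [145 156 157]
249 [4.861e-01 2.550e-02 2.000e-04] [163 175 176]
250 [4.859e-01 2.910e-02 1.000e-04] [166 177 178]
251 [4.858e-01 3.280e-02 2.000e-04] [159 170 172]
```

```bash
python3 -m jog '0 0 0 0 0 0 0.5;0 0 0 0.5 0 0 0.5;0 0 0 0.5 0 0 0.5;0 0 0 0 0 0 0.5;0 0 0 0 0 0 0.5';python3 -m jog '0 0 0 0 20 0 0.5;0 0 0 0 20 0 0.5;0 0 0 0 20 0 0.5;0 0 0 0 15 0 0.5;0 0 0 0 10 0 0.5'
python3 - <<'E'
from h import *
f=grab('wrist'); cv2.imwrite('pics/w7.png',cv2.resize(f['bgr'],(768,576))); print(T0().round(4))
T=T0()
for v in (230,240,245,248,250,252,254,256,258,260): print(v,(T[:3,:3].T@(depth(f,[(202,v)])[0]-T[:3,3])*1e3).round(1),(T[:3,:3].T@(depth(f,[(310,v)])[0]-T[:3,3])*1e3).round(1))
E
```

```text
clock: 5.95
tcp_pos: [0.488, 0.1059, 0.0697]
orientation: [-1.57, 0.071, -0.071]
contact_force: [-0.5, 0.8, -0.1]
grip_width: 0.043
clock: 6.37
tcp_pos: [0.4871, 0.1057, -0.0167]
orientation: [-1.57, 0.073, -0.07]
contact_force: [-0.5, -0.9, 0.8]
grip_width: 0.0429
[[ 9.959e-01 -3.300e-03  9.050e-02  4.863e-01]
 [-9.060e-02 -7.000e-04  9.959e-01  1.055e-01]
 [-3.300e-03 -1.000e+00 -1.000e-03 -1.780e-02]
 [ 0.000e+00  0.000e+00  0.000e+00  1.000e+00]]
230 [-26.  -17.8   6.4] [ 28.  -35.   13.9]
240 [-26.2 -18.2   0.8] [ 28.2 -35.3   8.8]
245 [-21.8 -45.3  11.2] [ 26.2 -46.6  11.8]
248 [-21.3 -48.3  11.2] [ 25.9 -48.7  11.4]
250 [-21.1 -50.1  11.2] [ 25.5 -51.1  11.6]
252 [-20.7 -52.6  11.5] [ 25.2 -52.8  11.5]
254 [-20.6 -53.8  11.2] [ 25.  -54.3  11.4]
256 [-20.7 -53.2  10. ] [ 24.9 -55.   10.8]
258 [-20.8 -52.8   8.8] [ 24.4 -57.7  11.4]
260 [-20.2 -56.7  10. ] [ 24.2 -59.   11.2]
```

View pics/w7.png

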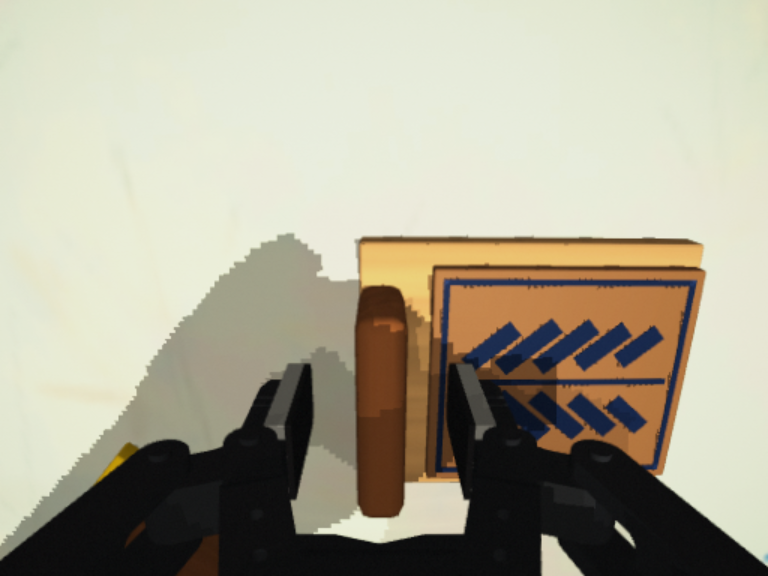

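```bash
python3 -m jog '0 0 0 0.5 3 0 0.4;0 0 0 0 0 0 0;0 0 0 0 0 0 0;0 0 0 0 0 0 0;0 0 0 0 0 0 0' 70;python3 -m jog '0 0 0 0 0 0 0;0 0 0 0 0 0 0;0 0 0 0 0 0 0;0 0 0 0 0 0 0;0 0 0 0 0 0 0'
python3 - <<'E'
from h import *
f=grab('wrist'); cv2.imwrite('pics/w8.png',cv2.resize(f['bgr'],(768,576))); print(T0().round(4))
E
```

```text
clock: 6.83
tcp_pos: [0.489, 0.106, -0.0175]
orientation: [-1.569, 0.07, -0.072]
contact_force: [-0.9, 0.1, 2.3]
grip_width: 0.013
clock: 7.25
tcp_pos: [0.4889, 0.106, -0.0175]
orientation: [-1.569, 0.07, -0.072]
contact_force: [-0.8, -0.5, 5.5]
grip_width: 0.013
[[ 9.959e-01  1.200e-03  9.070e-02  4.889e-01]
 [-9.070e-02  1.000e-04  9.959e-01  1.060e-01]
 [ 1.200e-03 -1.000e+00  2.000e-04 -1.750e-02]
 [ 0.000e+00  0.000e+00  0.000e+00  1.000e+00]]
```

View pics/w8.png

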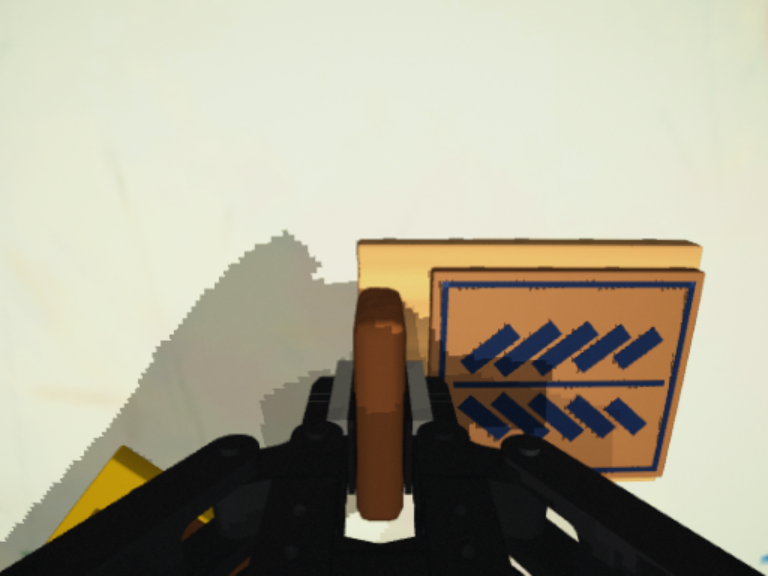

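Run:
```python
from h import *
f=grab('wrist');T=T0()
for z in(.032,-.032):
    for y in (-.0615,):
        print((proj(f,[(T@[0,y,z,1])[:3]])*1.5).round(1))
b=plane(f,np.array([(358,241),(702,244),(660,478)])/1.5,.01)
print(((b-T[:3,3])@T[:3,:3]*1e3).round(1))
```

```text
[[378.4 322.5]]
[[378.8 525.6]]
[[ -6.4 -27.5  45.7]
 [102.4 -27.3  45. ]
 [104.7 -27.4 -43.7]]
```

```bash
python3 -m jog '0 0 0 0 -10 0 0;0 0 0 0 -20 0 0;0 0 0 0 -25 0 0;0 0 0 0 -25 0 0;0 -3 0 0 0 -10 0';python3 -c "
from h import *
T=T0();print(T[2,3]);T=sim(T,[[0,-6,0,0,0,0]]);print(delta(T,[.4199,-.1924,.05],4.0))
f=grab('side'); crop(f,220,160,360,300,4,'s9.png')"
```

```text
clock: 7.77
tcp_pos: [0.4904, 0.099, 0.0665]
orientation: [-1.568, 0.022, -0.034]
contact_force: [1.4, 0.0, -2.6]
grip_width: 0.0127
0.06652312427498609
(array([-0.14, -0.06,  0.44]), array([ -90.5,   15.1, -285.9]))
```

View pics/s9.png

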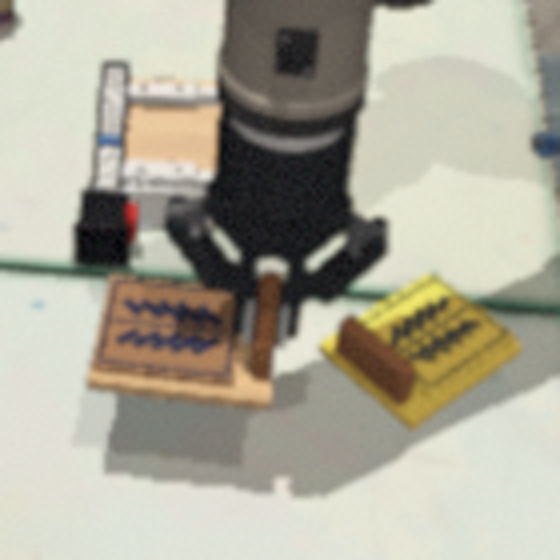

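```bash
python3 -m jog '0 -3 0 0 0 0 0;0 -3 0 0 0 0 0;0 0 0 -10 0 -35 0;0 0 0 -10 0 -35 0;0 0 0 -10 0 -36 0';python3 -m jog '0 0 0 -12 0 -36 0;0 0 0 -12 0 -36 0;0 0 0 -12 0 -36 0;0 0 0 -12 0 -36 0;0 0 0 -12.5 0 -35.9 0';python3 -m jog '0 0 0 0 0 0 0;0 0 0 0 0 0 0;0 0 0 0 0 0 0;0 0 0 0 0 0 0;0 0 0 0 0 0 0'
python3 - <<'E'
from h import *
f=grab('wrist'); cv2.imwrite('pics/w10.png',cv2.resize(f['bgr'],(768,576))); T=T0();print(T.round(4));print(delta(T,[.4199,-.1924,.0],4.0))
np.savez('w10.npz',**{k:f[k] for k in('bgr','z_map','c2w','K','D')})
E
```

```text
clock: 8.23
tcp_pos: [0.4633, -0.0125, 0.0614]
orientation: [-1.57, -0.052, 0.054]
contact_force: [-0.4, -0.1, -2.8]
grip_width: 0.0123
clock: 8.65
tcp_pos: [0.4145, -0.1969, 0.0615]
orientation: [-1.57, -0.05, 0.052]
contact_force: [0.5, -0.4, -2.7]
grip_width: 0.0132
clock: 9.07
tcp_pos: [0.4165, -0.1938, 0.0617]
orientation: [-1.57, -0.054, 0.054]
contact_force: [0.4, 0.5, -3.0]
grip_width: 0.0128
[[ 9.976e-01 -1.000e-04 -6.880e-02  4.165e-01]
 [ 6.880e-02  4.000e-04  9.976e-01 -1.939e-01]
 [-0.000e+00 -1.000e+00  4.000e-04  6.170e-02]
 [ 0.000e+00  0.000e+00  0.000e+00  1.000e+00]]
(array([-0.02, -0.06, -0.  ]), array([ 3.5, 61.7,  1.2]))
```

View pics/w10.png

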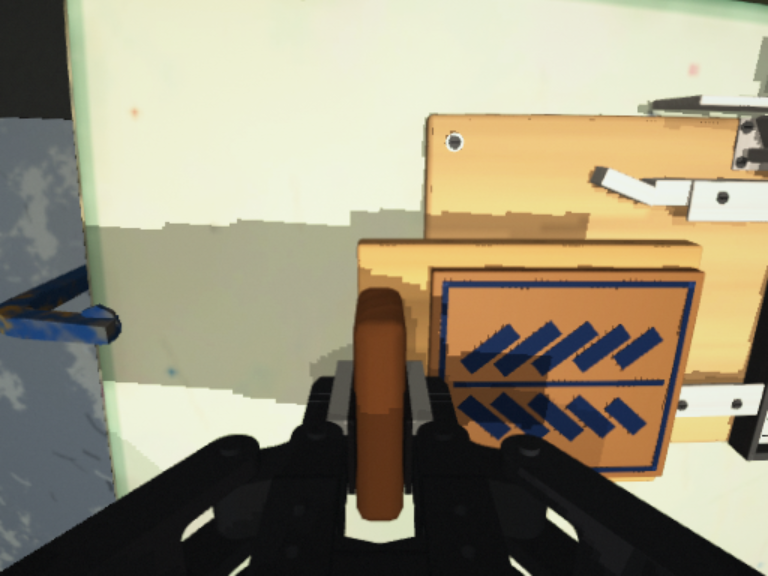

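Run:
```python
from h import *
f=np.load('w10.npz');T=T0()
def t(p,z): 
    return ((plane(f,np.array(p)/1.5,z)-T[:3,3])@T[:3,:3]*1e3).round(1)
print('lip L inner',t([(690,220),(765,221)],.0272)); print('board edge',t([(428,115),(700,116)],.012),)
# block plane: mount top at TCP-(-.0175)... height = T z+.0175+.01
print('block',t([(358,241),(702,244),(660,478)],T[2,3]+.0275))
xv=np.array([np.cos(np.radians(4)),np.sin(np.radians(4)),0]);yv=np.array([-xv[1],xv[0],0]);d=T[:3,3]-np.array([.5476,-.1827,0]);print(d@xv,d@yv)
```

```text
lip L inner [[136.8  34.5  42.5]
 [172.2  34.5  42.5]]
board edge [[ 21.5  49.7  85.4]
 [143.2  49.7  86.8]]
block [[ -6.3 -27.5  45.8]
 [102.4 -27.5  45.1]
 [104.7 -27.5 -43.5]]
-0.1315750021524625 -0.0020310801601589375
```

```bash
python3 -m jog '0 -0.2 0 2 15 0.5 0;0 0 0 2 20 0.6 0;0 0 0 0 18 0 0;0 0 0 0 8 0 0;0 0 0 0 3 0 0';python3 -m jog '0 0 0 0 0 0 0;0 0 0 0 1 0 0;0 0 0 0 1 0 0;0 0 0 0 0 0 0;0 0 0 0 0 0 0'
python3 - <<'E'
from h import *
f=grab('wrist'); cv2.imwrite('pics/w11.png',cv2.resize(f['bgr'],(768,576))); T=T0();print(T.round(4))
E
```

```text
clock: 9.53
tcp_pos: [0.4193, -0.1928, -0.0035]
orientation: [-1.569, -0.054, 0.058]
contact_force: [0.4, -0.1, -2.6]
grip_width: 0.0133
clock: 9.95
tcp_pos: [0.4204, -0.1942, -0.0037]
orientation: [-1.571, -0.055, 0.054]
contact_force: [-0.2, -0.0, -2.7]
grip_width: 0.0131
[[ 9.976e-01  8.000e-04 -6.950e-02  4.203e-01]
 [ 6.950e-02 -4.000e-04  9.976e-01 -1.942e-01]
 [ 8.000e-04 -1.000e+00 -5.000e-04 -3.800e-03]
 [ 0.000e+00  0.000e+00  0.000e+00  1.000e+00]]
```

View pics/w11.png

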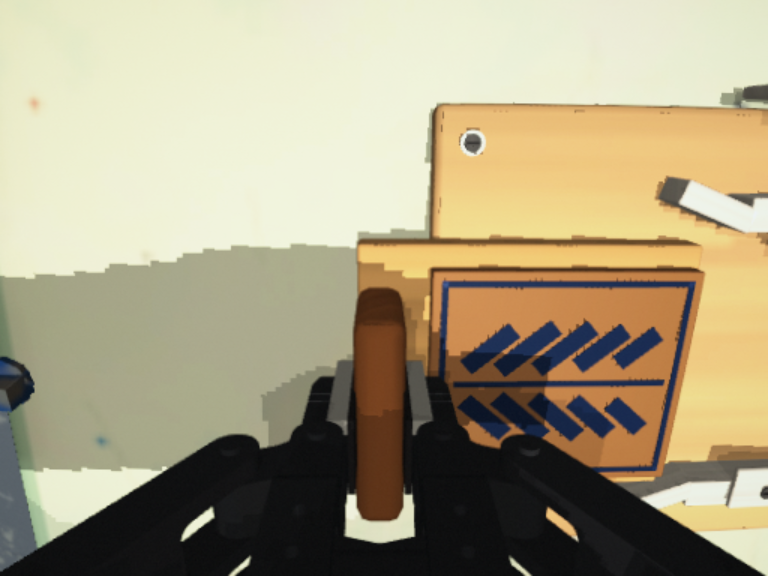

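```bash
python3 -m jog '0 0 0 0 0.7 0 0;0 0 0 0 0.7 0 0;0 0 0 0 0 0 0;0 0 0 0 0 0 0;0 0 0 0 0 0 0'
python3 - <<'E'
from h import *
f=grab('wrist')
for i in range(3):
    s=r.get_obs();T=T0(s); f=grab('wrist'); 
    print(T[:3,3].round(4),s['contact_force'].round(1))
    t=lambda p,z:((plane(f,np.array(p)/1.5,z)-T[:3,3])@T[:3,:3]*1e3).round(1)
    print('board edge',t([(440,104),(700,107)],.012).tolist(),'flare tip',t([(658,195)],.012).tolist())
    E=cv2.Canny(f['bgr'],60,150)
E
```

```text
clock: 10.42
tcp_pos: [0.4201, -0.1941, -0.0055]
orientation: [-1.57, -0.055, 0.054]
contact_force: [-0.0, -0.7, 1.2]
grip_width: 0.0127
[ 0.4201 -0.1941 -0.0055] [-0.9  0.6  1.4]
board edge [[18.8, -17.5, 86.2], [100.6, -17.5, 86.6]] flare tip [[91.0, -17.5, 59.1]]
[ 0.4201 -0.1941 -0.0055] [-0.9 -0.4  2. ]
board edge [[18.8, -17.5, 86.2], [100.6, -17.5, 86.6]] flare tip [[91.0, -17.5, 59.1]]
[ 0.4201 -0.1941 -0.0055] [-1.7 -0.1  2.8]
board edge [[18.8, -17.6, 86.2], [100.6, -17.5, 86.6]] flare tip [[91.0, -17.5, 59.1]]
```

```bash
python3 -m jog '0 0 0 6 0 0.5 0;0 0 0 6 0 0 0;0 0 0 6 0 0 0;0 0 0 5 0 0 0;0 0 0 4 0 0 0'; python3 -m jog '0 0 0 4 0 0 0;0 0 0 4 0 0 0;0 0 0 4 0 0 0;0 0 0 3 0 0 0;0 0 0 0 0 0 0'
python3 - <<'E'
from h import *
f=grab('wrist'); cv2.imwrite('pics/w12.png',cv2.resize(f['bgr'],(768,576))); T=T0();print(T.round(4))
E
```

```text
clock: 11.03
tcp_pos: [0.4447, -0.1919, -0.0055]
orientation: [-1.571, -0.051, 0.058]
contact_force: [-9.3, -0.8, 13.9]
grip_width: 0.0129
clock: 11.45
tcp_pos: [0.4613, -0.1906, -0.0055]
orientation: [-1.57, -0.054, 0.056]
contact_force: [-4.2, -0.4, 8.1]
grip_width: 0.0127
[[ 9.976e-01 -1.300e-03 -6.970e-02  4.613e-01]
 [ 6.970e-02 -3.000e-04  9.976e-01 -1.906e-01]
 [-1.300e-03 -1.000e+00 -2.000e-04 -5.500e-03]
 [ 0.000e+00  0.000e+00  0.000e+00  1.000e+00]]
```

View pics/w12.png

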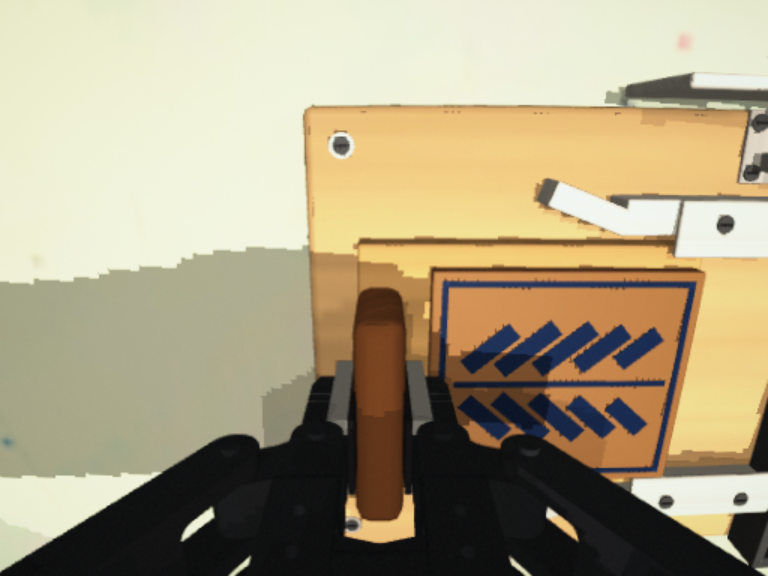

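```bash
python3 -m jog '0 0 0 7 -0.5 0 0;0 0 0 7 0 0 0;0 0 0 7 0 0 0;0 0 0 7 0 0 0;0 0 0 6 0 0 0'; python3 -m jog '0 0 0 2 0 0 0;0 0 0 2 0 0 0;0 0 0 1 0 0 0;0 0 0 0 0 0 0;0 0 0 0 0 0 0'
python3 - <<'E'
from h import *
f=grab('wrist'); cv2.imwrite('pics/w13.png',cv2.resize(f['bgr'],(768,576))); T=T0();print(T.round(4))
E
```

```text
clock: 11.92
tcp_pos: [0.4969, -0.1879, -0.0054]
orientation: [-1.57, -0.055, 0.055]
contact_force: [-0.8, 0.4, -1.9]
grip_width: 0.013
clock: 12.33
tcp_pos: [0.5005, -0.1878, -0.0053]
orientation: [-1.57, -0.055, 0.055]
contact_force: [0.8, 0.4, -2.7]
grip_width: 0.0126
[[ 9.976e-01 -2.000e-04 -6.970e-02  5.005e-01]
 [ 6.970e-02 -0.000e+00  9.976e-01 -1.879e-01]
 [-2.000e-04 -1.000e+00 -0.000e+00 -5.200e-03]
 [ 0.000e+00  0.000e+00  0.000e+00  1.000e+00]]
```

View pics/w13.png

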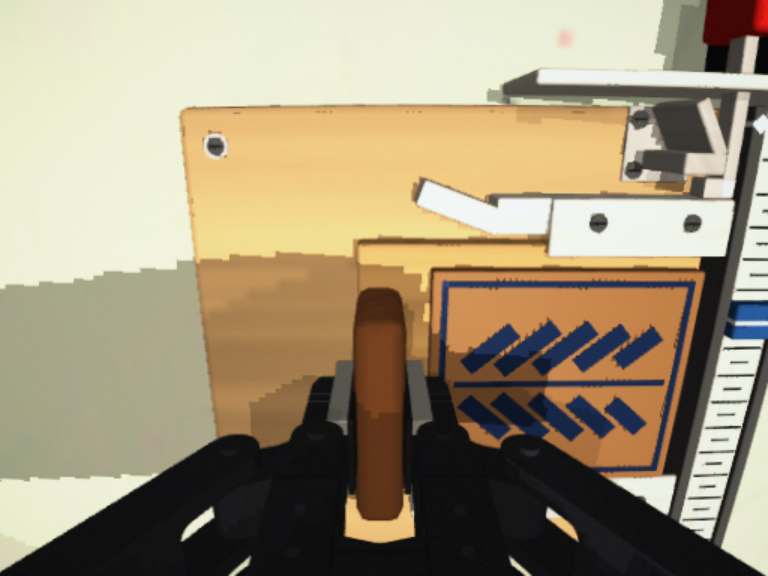

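```bash
python3 -m jog '0 0 0 1.5 0 0 0;0 0 0 1 0 0 0;0 0 0 1 0 0 0;0 0 0 0.5 0 0 0;0 0 0 0 0 0 0'; python3 -m jog '0 0 0 0.5 0 0 0;0 0 0 0.5 0 0 0;0 0 0 0 0 0 0;0 0 0 0 0 0 0;0 0 0 0 0 0 0'
```

```text
clock: 12.8
tcp_pos: [0.5045, -0.1876, -0.0053]
orientation: [-1.57, -0.054, 0.055]
contact_force: [-1.1, -0.4, -1.2]
grip_width: 0.0131
clock: 13.22
tcp_pos: [0.5045, -0.1877, -0.0054]
orientation: [-1.57, -0.053, 0.056]
contact_force: [-5.1, -1.2, 0.4]
grip_width: 0.0128
```

```bash
python3 -m jog '0 0 0 0.7 0 0 0;0 0 0 0.7 0 0 0;0 0 0 0 0 0 0;0 0 0 0 0 0 0;0 0 0 0 0 0 0'; python3 -m jog '0 0 0 0.7 0 0 0;0 0 0 0.7 0 0 0;0 0 0 0 0 0 0;0 0 0 0 0 0 0;0 0 0 0 0 0 0'
python3 - <<'E'
from h import *
f=grab('wrist'); cv2.imwrite('pics/c14.png',cv2.resize(f['bgr'][120:340,290:512],None,fx=3.4,fy=2.7,interpolation=cv2.INTER_CUBIC)); s=r.get_obs();print(s['tcp_pos'],s['moment'])
E
```

```text
clock: 13.63
tcp_pos: [0.5044, -0.1878, -0.0055]
orientation: [-1.571, -0.051, 0.058]
contact_force: [-9.3, 0.2, 4.5]
grip_width: 0.0125
clock: 14.05
tcp_pos: [0.5043, -0.1878, -0.0055]
orientation: [-1.571, -0.048, 0.06]
contact_force: [-13.7, -0.0, 9.6]
grip_width: 0.0128
[ 0.50434514 -0.18780946 -0.00549746] [0.03144142 2.29259772 0.21129718]
```

View pics/c14.png

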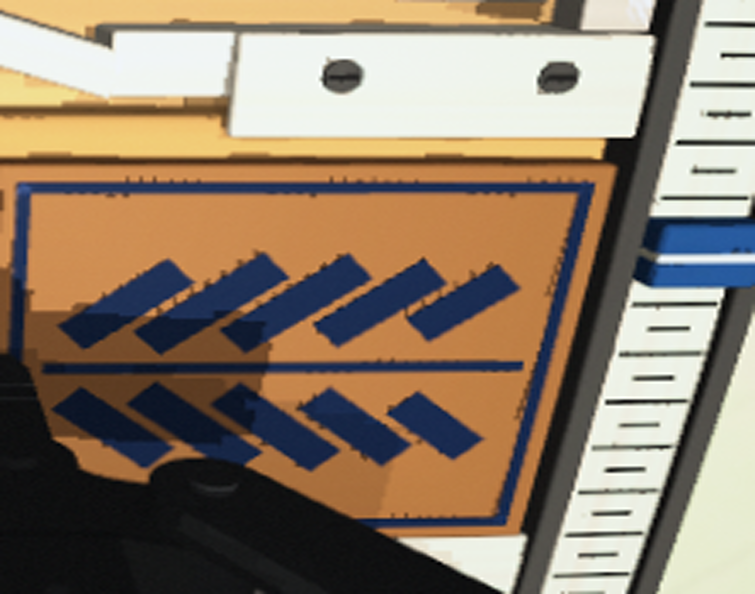

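```bash
python3 -m jog '0 0 0 -1.5 0 0 0;0 0 0 -1.5 0 0 0;0 0 0 0 0 0 0;0 0 0 0 0 0 0.15;0 0 0 0 0 0 0.3'; python3 -m jog '0 0 0 0 0 0 0.4;0 0 0 0 0 0 0.4;0 0 0 0 -15 0 0.4;0 0 0 0 -30 0 0.4;0 0 0 0 -30 0 0.4'
python3 - <<'E'
from h import *
f=grab('wrist'); cv2.imwrite('pics/w15.png',cv2.resize(f['bgr'],(768,576))); T=T0();print(T.round(4))
np.savez('w15.npz',**{k:f[k] for k in('bgr','z_map','c2w','K','D')})
E
```

```text
clock: 14.52
tcp_pos: [0.5063, -0.1876, -0.005]
orientation: [-1.57, -0.056, 0.054]
contact_force: [0.9, 0.0, -0.7]
grip_width: 0.0236
clock: 14.93
tcp_pos: [0.5056, -0.1869, 0.0702]
orientation: [-1.569, -0.055, 0.056]
contact_force: [0.4, 0.4, 0.2]
grip_width: 0.0342
[[ 0.9975  0.0083 -0.0703  0.5099]
 [ 0.0703 -0.0021  0.9975 -0.1879]
 [ 0.0081 -1.     -0.0027  0.0764]
 [ 0.      0.      0.      1.    ]]
```

View pics/w15.png

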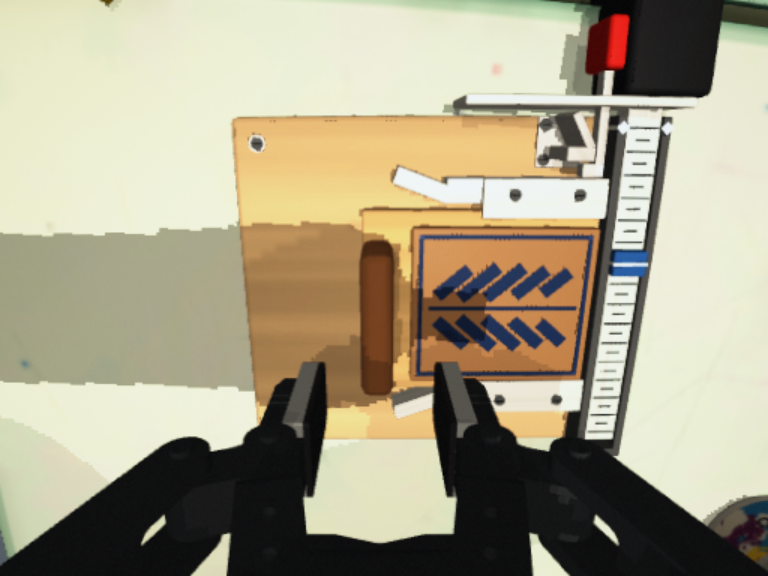

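```bash
python3 -m jog '0 0 0 0 0 0 0.8;0 0 0 0 0 0 0.8;0 0 0 0 0 0 0.8;0 0 0 0 0 0 0.8;0 0 0 0 0 0 0.8'
python3 - <<'E'
from h import *
f=grab('wrist'); T=T0();print(T.round(4)); print(delta(T,[.6109,-.0660,-.035],4.0)); cv2.imwrite('pics/w16.png',cv2.resize(f['bgr'],(768,576)))
np.savez('w16.npz',**{k:f[k] for k in('bgr','z_map','c2w','K','D')})
E
```

```text
clock: 15.4
tcp_pos: [0.5049, -0.1872, 0.0688]
orientation: [-1.569, -0.054, 0.056]
contact_force: [-1.0, 0.1, -0.0]
grip_width: 0.0681
[[ 9.976e-01 -1.400e-03 -6.980e-02  5.050e-01]
 [ 6.980e-02  7.000e-04  9.976e-01 -1.872e-01]
 [-1.400e-03 -1.000e+00  8.000e-04  6.890e-02]
 [ 0.000e+00  0.000e+00  0.000e+00  1.000e+00]]
(array([-0.05,  0.  , -0.08]), array([114.2, 103.9, 113.5]))
```

View pics/w16.png

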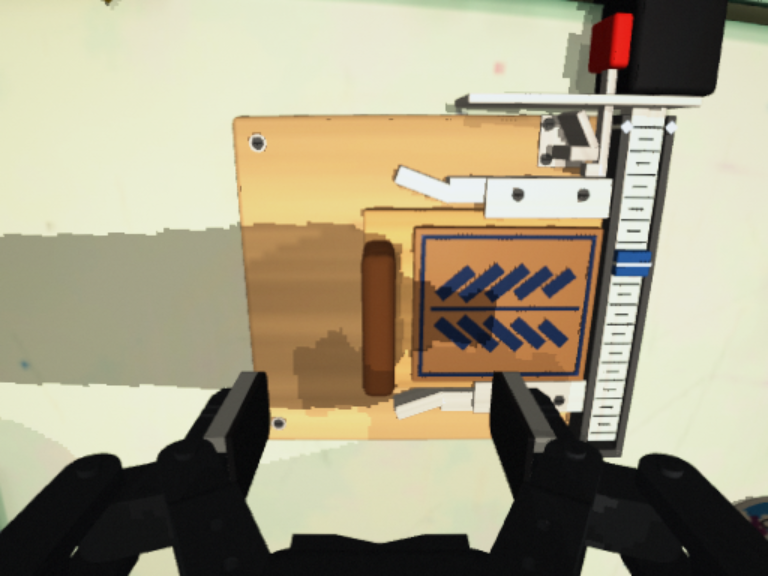

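Run:
```python
from h import *
f=np.load('w16.npz')
P=[((487,217.5),(4,40.5,27.2)),((609,215.5),(60,40.5,27.2)),((475,383),(4,-40.5,27.2)),((649,128),(72,80,30)),((621,456),(84,-85,28.5))]
W=np.array([plane(f,[np.array(p)/1.5],q[2]/1e3)[0] for p,q in P]); J=np.array([q for p,q in P])/1e3
wc,jc=W[:,:2].mean(0),J[:,:2].mean(0); H=(J[:,:2]-jc).T@(W[:,:2]-wc); a=np.arctan2(H[0,1]-H[1,0],H[0,0]+H[1,1])
Rm=np.array([[np.cos(a),-np.sin(a)],[np.sin(a),np.cos(a)]]); t=wc-Rm@jc
print('jig',t.round(4),'yaw',np.degrees(a)); print(((W[:,:2]-t)@Rm*1e3-J[:,:2]*1e3).round(1))
g=lambda p,z:((plane(f,[np.array(p)/1.5],z)[0][:2]-t)@Rm*1e3).round(1)
print('mount rear-left',g((364,210),.022),'cleat top',g((363,245),.056),g((397,245),.056),g((363,392),.056),g((397,392),.056),'lino front',g((603,230),.028),g((583,381),.028),'lino rear',g((413,227),.028))
print('rider',g((632,265),.03),'grip corner near-right top',g((716,96),.045),g((630,84),.045))
```

```text
jig [ 0.5479 -0.183 ] yaw 4.271564705244989
[[ 1.   0.1]
 [-0.   1. ]
 [-0.1 -0.8]
 [-0.5 -0.7]
 [-0.4  0.4]]
mount rear-left [-49.8  43.4] cleat top [-49.2  34.6] [-35.9  34.6] [-50.2 -29.9] [-35.6 -30. ] lino front [57.7 35.1] [ 57.6 -40.4] lino rear [-27.9  36.6]
rider [72.4 19.4] grip corner near-right top [89.3 91.7] [53.9 95.3]
```

```bash
python3 -m jog '0 0 0 28 0 28 0.8;0 0 0 28 0 28 0.8;0 0 0 28 0 28 0.8;0 0 0 30 0 29 0.8;0 0 0 0 0 0 0.8';python3 -m jog '0 0 0 0 20 0 0.8;0 0 0 0 10 0 0.8;0 0 0 0 0 0 0.8;0 0 0 0 0 0 0.8;0 0 0 0 0 0 0.8'
python3 - <<'E'
from h import *
f=grab('wrist'); T=T0();print(T.round(4)); print(delta(T,[.6109,-.0660,-.035],4.0)); cv2.imwrite('pics/w17.png',cv2.resize(f['bgr'],(768,576)))
np.savez('w17.npz',**{k:f[k] for k in('bgr','z_map','c2w','K','D')})
E
```

```text
clock: 15.87
tcp_pos: [0.6165, -0.0565, 0.0704]
orientation: [-1.563, -0.067, 0.058]
contact_force: [1.2, 1.5, 0.5]
grip_width: 0.0682
clock: 16.28
tcp_pos: [0.6113, -0.0675, 0.0401]
orientation: [-1.57, -0.054, 0.054]
contact_force: [0.3, -0.5, 0.3]
grip_width: 0.0682
[[ 9.976e-01  7.000e-04 -6.870e-02  6.116e-01]
 [ 6.870e-02 -2.000e-04  9.976e-01 -6.750e-02]
 [ 7.000e-04 -1.000e+00 -2.000e-04  4.040e-02]
 [ 0.000e+00  0.000e+00  0.000e+00  1.000e+00]]
(array([ 0.01, -0.06,  0.04]), array([-0.7, 75.4,  1.5]))
```

View pics/w17.png

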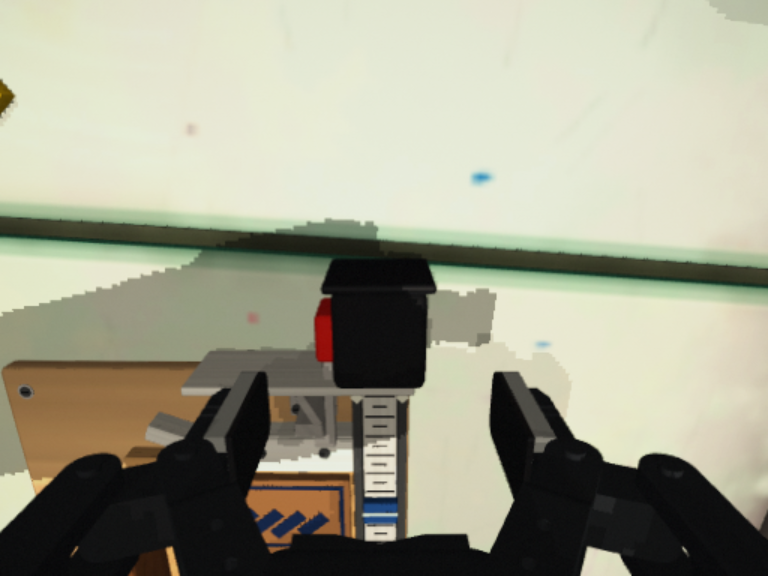

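Run:
```python
from h import *
f=np.load('w17.npz');T=T0()
t=lambda p,z:((plane(f,np.array(p)/1.5,z)-T[:3,3])@T[:3,:3]*1e3).round(1).tolist()
print('grip top',t([(335,387),(424,387),(332,292),(427,292)],.045)); print('flange',t([(323,292),(436,292),(329,260),(432,260)],.047)); print('plate',t([(335,393),(190,392)],.042))
```

```text
grip top [[-17.4, -4.6, -17.0], [17.3, -4.6, -17.0], [-17.4, -4.6, 21.9], [17.3, -4.6, 21.9]]
flange [[-20.5, -6.6, 22.6], [20.4, -6.6, 22.5], [-17.9, -6.6, 34.5], [18.6, -6.6, 34.5]]
plate [[-17.8, -1.6, -21.3], [-76.2, -1.6, -21.2]]
```

```bash
python3 -m jog '0 0 0 -0.7 10 2 0.8;0 0 0 0 15 0 0.8;0 0 0 0 20 0 0.75;0 0 0 0 18 0 0.75;0 0 0 0 12 0 0.75' 50;python3 -m jog '0 0 0 0 0 0 0.75;0 0 0 0 0 0 0.7;0 0 0 0 0 0 0.65;0 0 0 0 0 0 0.65;0 0 0 0 0 0 0.65'
python3 - <<'E'
from h import *
f=grab('wrist'); T=T0();print(T.round(4)); cv2.imwrite('pics/w18.png',cv2.resize(f['bgr'],(768,576)))
t=lambda p,z:((plane(f,np.array(p)/1.5,z)-T[:3,3])@T[:3,:3]*1e3).round(1).tolist()
for v in range(236,270,3): print(v,[(T[:3,:3].T@(depth(f,[(c,v)])[0]-T[:3,3])*1e3).round(1).tolist() for c in (185,322)])
E
```

```text
clock: 16.75
tcp_pos: [0.6096, -0.0651, -0.0369]
orientation: [-1.57, -0.054, 0.056]
contact_force: [-0.9, -0.5, 0.3]
grip_width: 0.0642
clock: 17.17
tcp_pos: [0.6114, -0.065, -0.0341]
orientation: [-1.57, -0.056, 0.053]
contact_force: [-0.9, 0.1, 0.5]
grip_width: 0.0554
[[ 9.976e-01  1.600e-03 -6.960e-02  6.113e-01]
 [ 6.960e-02 -2.000e-04  9.976e-01 -6.500e-02]
 [ 1.600e-03 -1.000e+00 -3.000e-04 -3.420e-02]
 [ 0.000e+00  0.000e+00  0.000e+00  1.000e+00]]
236 [[-31.7, -35.2, 11.1], [33.3, -34.5, 10.7]]
239 [[-32.2, -33.7, 8.8], [33.2, -35.4, 9.6]]
242 [[-32.0, -34.9, 7.8], [33.3, -35.2, 7.9]]
245 [[-29.8, -44.9, 11.2], [31.2, -44.9, 11.2]]
248 [[-29.5, -47.0, 10.8], [30.6, -48.0, 11.2]]
251 [[-28.7, -50.6, 11.2], [30.1, -50.8, 11.2]]
254 [[-28.2, -53.1, 11.1], [29.7, -52.8, 10.8]]
257 [[-27.6, -56.5, 11.5], [29.0, -56.2, 11.2]]
260 [[-27.4, -57.7, 10.8], [28.4, -59.0, 11.4]]
263 [[-27.2, -58.7, 9.9], [28.3, -59.8, 10.5]]
266 [[-27.0, -60.0, 9.3], [28.2, -60.7, 9.7]]
269 [[-27.2, -59.8, 7.8], [28.0, -61.9, 8.9]]
```

View pics/w18.png

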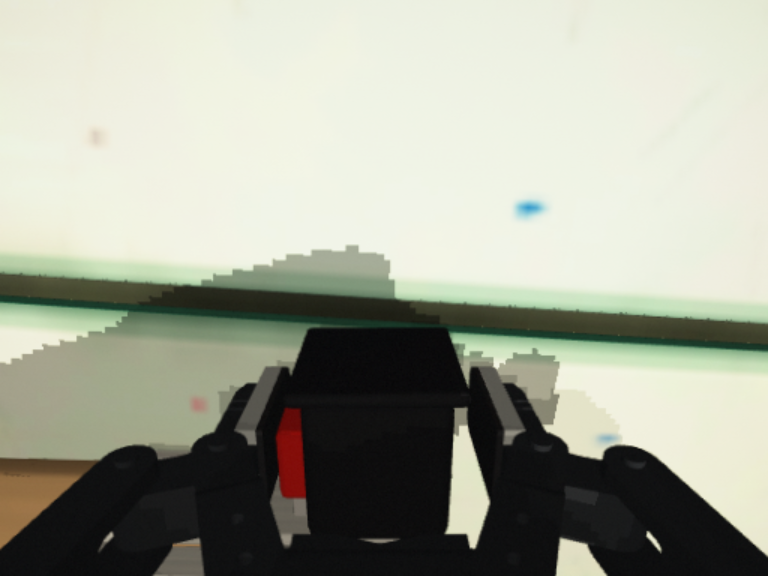

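```bash
python3 -m jog '0 0 0 0 0 0 0.5;0 0 0 0 0 0 0.3;0 0 0 0 0 0 0.2;0 0 0 0 0 0 0.2;0 0 0 0 0 0 0.2' 50;python3 -m jog '0 0 0 0 0 0 0.2;0 0 0 0 0 0 0.2;0 0 0 0 0 0 0.2;0 0 0 0 0 0 0.2;0 0 0 0 0 0 0.2'
python3 - <<'E'
from h import *
f=grab('wrist'); T=T0();print(T.round(4)); cv2.imwrite('pics/w19.png',cv2.resize(f['bgr'],(768,576)))
E
```

```text
clock: 17.63
tcp_pos: [0.6104, -0.0652, -0.0345]
orientation: [-1.571, -0.054, 0.055]
contact_force: [-0.4, -1.0, 6.0]
grip_width: 0.0366
clock: 18.05
tcp_pos: [0.6104, -0.0652, -0.0344]
orientation: [-1.571, -0.054, 0.055]
contact_force: [-0.4, -0.0, 5.9]
grip_width: 0.0363
[[ 9.976e-01 -5.000e-04 -6.970e-02  6.104e-01]
 [ 6.970e-02 -7.000e-04  9.976e-01 -6.510e-02]
 [-5.000e-04 -1.000e+00 -7.000e-04 -3.450e-02]
 [ 0.000e+00  0.000e+00  0.000e+00  1.000e+00]]
```

View pics/w19.png

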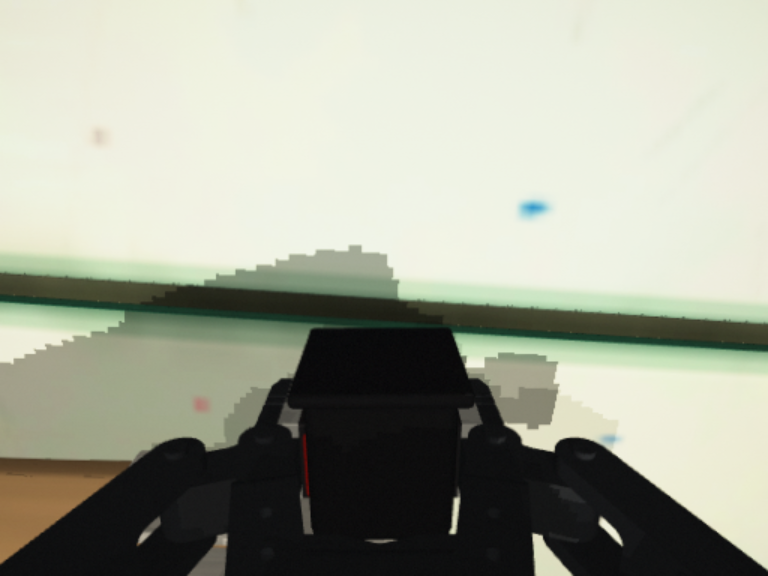

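```bash
python3 -m jog '0 0 0 0 0 4 0.2;0 0 0 0 0 4 0.2;0 0 0 0 0 4 0.2;0 0 0 0 0 4 0.2;0 0 0 0 0 4 0.2';python3 -m jog '0 0 0 0 0 5 0.2;0 0 0 0 0 5 0.2;0 0 0 0 0 5 0.2;0 0 0 0 0 5 0.2;0 0 0 0 0 5 0.2'
python3 - <<'E'
from h import *
f=grab('top'); crop(f,250,140,330,200,10,'t20.png')
f=grab('side'); crop(f,220,160,360,260,5,'s20.png')
E
```

```text
clock: 18.52
tcp_pos: [0.6091, -0.0476, -0.0345]
orientation: [-1.573, -0.053, 0.054]
contact_force: [0.4, -5.4, 6.6]
grip_width: 0.0363
clock: 18.93
tcp_pos: [0.6073, -0.0231, -0.0344]
orientation: [-1.574, -0.052, 0.054]
contact_force: [-1.5, -6.9, 7.6]
grip_width: 0.0364
```

View pics/t20.png

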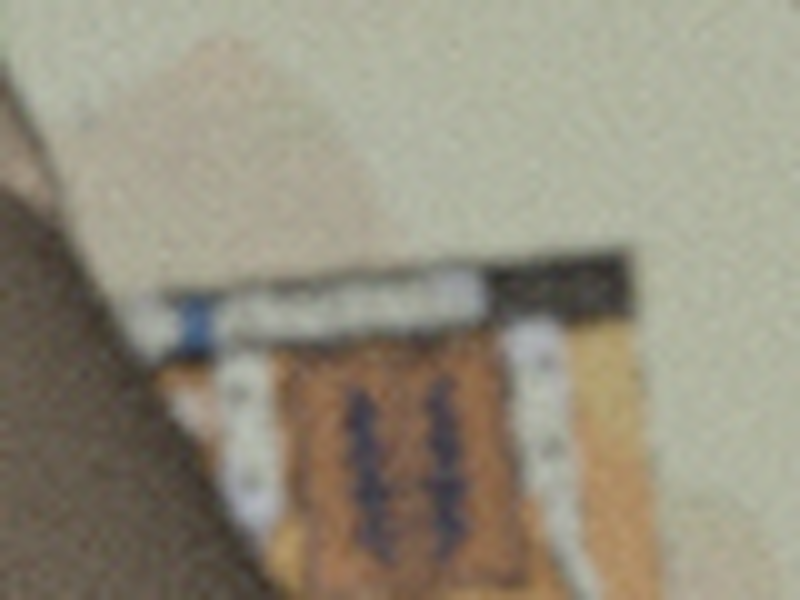

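View pics/s20.png

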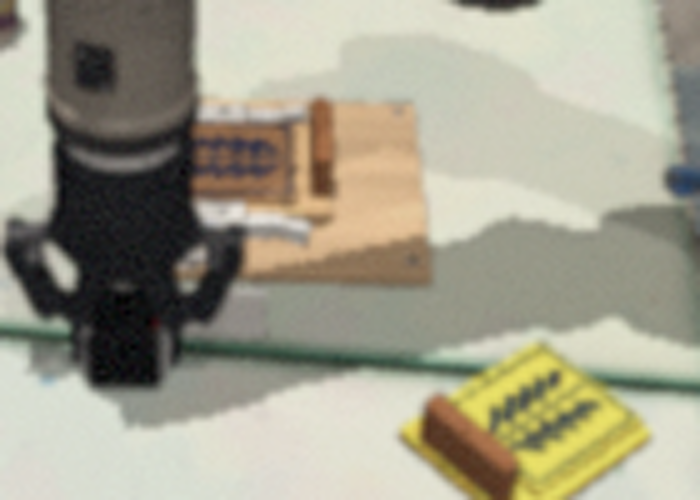

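```bash
python3 -m jog '0 0 0 0 0 5 0.2;0 0 0 0 0 5 0.2;0 0 0 0 0 3 0.2;0 0 0 0 0 2 0.2;0 0 0 0 0 0 0.2';python3 -m jog '0 0 0 0 0 0 0.2;0 0 0 0 0 0 0.2;0 0 0 0 0 0 0.2;0 0 0 0 0 0 0.2;0 0 0 0 0 0 0.2'
python3 - <<'E'
from h import *
f=grab('top'); crop(f,230,140,330,200,8,'t21.png')
f=grab('wrist');cv2.imwrite('pics/w21.png',cv2.resize(f['bgr'],(768,576)))
for i in range(4):
    p=r.get_obs()['tcp_pos']; print(p.round(4),((p-[.6104,-.0652,-.0345])@[-.0698,.9976,0]).round(4)); imaging.grab_frame('side')
E
```

```text
clock: 19.45
tcp_pos: [0.6061, -0.0071, -0.0345]
orientation: [-1.573, -0.053, 0.055]
contact_force: [-1.7, -4.0, 6.8]
grip_width: 0.0364
clock: 19.87
tcp_pos: [0.6061, -0.0074, -0.0344]
orientation: [-1.573, -0.053, 0.054]
contact_force: [-1.2, -4.7, 7.1]
grip_width: 0.0364
[ 0.6061 -0.0074 -0.0345] 0.0579
[ 0.6061 -0.0074 -0.0345] 0.0579
[ 0.6061 -0.0075 -0.0345] 0.0579
[ 0.6061 -0.0074 -0.0345] 0.0579
```

View pics/t21.png

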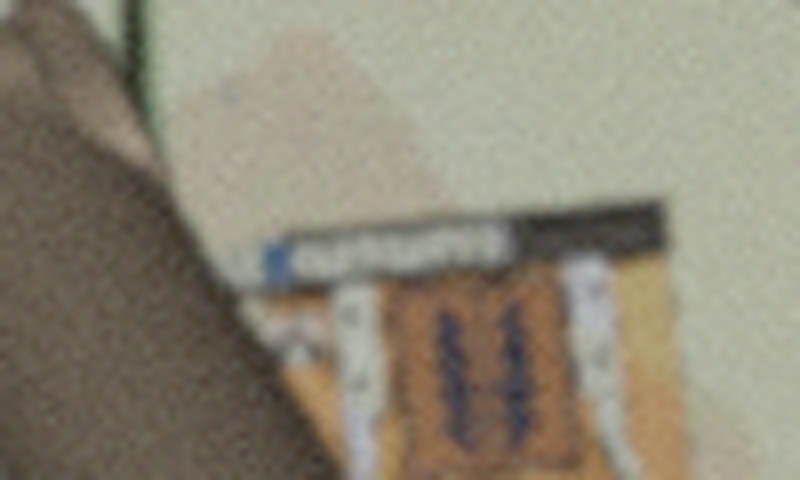

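View pics/w21.png

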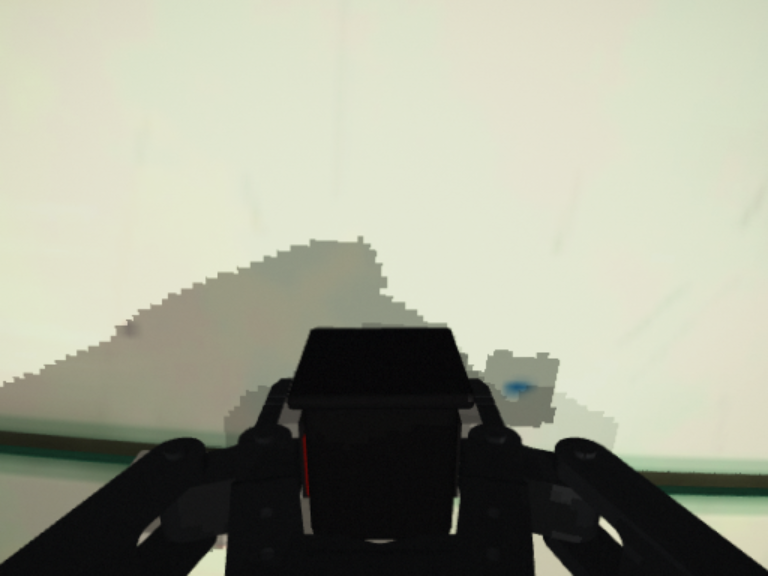

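```bash
python3 -m jog '0 0 0 0 0 1.1 0.2;0 0 0 0 0 1 0.2;0 0 0 0 0 0 0.2;0 0 0 0 0 0 0.2;0 0 0 0 0 0 0.2';python3 -m jog '0 0 0 0 0 0 0.2;0 0 0 0 0 0 0.2;0 0 0 0 0 0 0.2;0 0 0 0 0 0 0.2;0 0 0 0 0 0 0.2'
python3 - <<'E'
from h import *
f=grab('top'); crop(f,245,150,315,200,11,'t22.png')
acc=np.mean([grab('top')['bgr'].astype(float) for i in range(12)],0).astype(np.uint8); f['bgr']=acc; crop(f,245,155,315,190,11,'t22b.png'); np.save('acc22.npy',acc)
for i in range(2):
    p=r.get_obs()['tcp_pos']; print(p.round(4),((p-[.6104,-.0652,-.0345])@[-.0698,.9976,0]).round(4))
a=np.radians(4.1);xv=np.array([np.cos(a),np.sin(a),0]);yv=np.array([-xv[1],xv[0],0]);O=np.array([.5478,-.1828,0])
J=lambda x,y,z:O+xv*x/1e3+yv*y/1e3+[0,0,z/1e3]
print(((proj(f,[J(72,80,30),J(84,-85,28.5),J(60,-85,28.5),J(72,20+60,30),J(72,-25,30)])-[245,155])*11+5).round(0))
print(proj(f,[J(72,80,30),J(72,90,30)]))
b=acc.astype(int); m=(b[:,:,0]-b[:,:,2]>25); ys,xs=np.nonzero(m[155:190,245:315]); print(list(zip(xs+245,ys+155)))
E
```

```text
clock: 20.58
tcp_pos: [0.6059, -0.0055, -0.0345]
orientation: [-1.573, -0.053, 0.054]
contact_force: [-2.4, -4.9, 7.1]
grip_width: 0.0358
clock: 21.0
tcp_pos: [0.606, -0.0055, -0.0345]
orientation: [-1.573, -0.053, 0.054]
contact_force: [-1.3, -4.7, 7.8]
grip_width: 0.0362
[ 0.6059 -0.0055 -0.0344] 0.0598
[ 0.6059 -0.0055 -0.0344] 0.0598
[[214. 199.]
 [751. 107.]
 [760. 185.]
 [214. 199.]
 [559. 164.]]
[[263.96897309 172.64497738]
 [260.97127207 172.94590479]]
[(np.int64(263), np.int64(172)), (np.int64(264), np.int64(172)), (np.int64(263), np.int64(173)), (np.int64(264), np.int64(173))]
```

View pics/t22b.png

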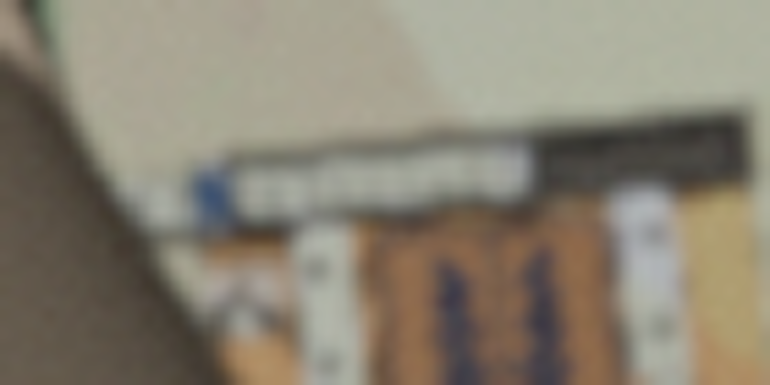

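Run:
```python
from h import *
a=cv2.imread('pics/top0.png').astype(float); b=np.load('acc22.npy').astype(float); f=grab('top')
def cen(im,x0,y0,x1,y1):
    w=np.clip((im[:,:,0]-im[:,:,2])[y0:y1,x0:x1]-8,0,None); Y,X=np.mgrid[y0:y1,x0:x1]; return np.array([(w*X).sum(),(w*Y).sum()])/w.sum()
ca,cb=cen(a,277,165,288,177),cen(b,259,167,269,178); print(ca,cb)
p=plane(f,[ca,cb],.03); print(p,np.linalg.norm(p[1]-p[0]))
f=grab('side'); crop(f,220,160,360,260,5,'s22.png')
```

```text
[281.56046512 170.52093023] [263.88679245 172.47641509]
[[ 0.61930383 -0.15646912  0.03      ]
 [ 0.61446868 -0.097601    0.03      ]] 0.059066349149502595
```

View pics/s22.png

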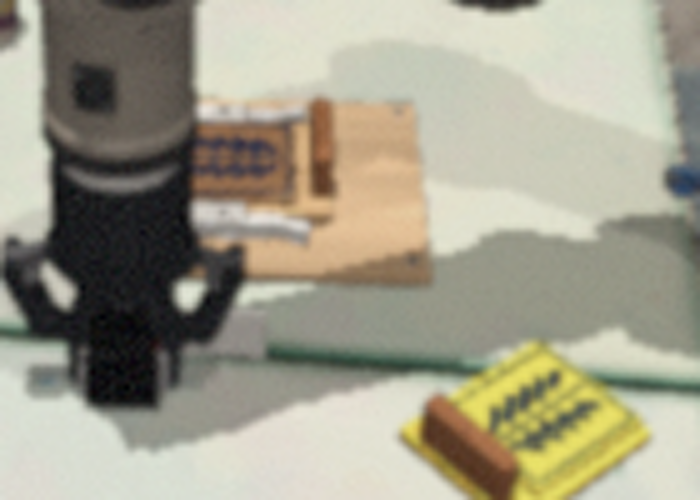

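```bash
python3 -m jog '0 0 0 0 0 0.2 0.2;0 0 0 0 0 0 0.2;0 0 0 0 0 0 0.2;0 0 0 0 0 0 0.2;0 0 0 0 0 0 0.2'
python3 - <<'E'
from h import *
s=r.get_obs();p=s['tcp_pos']; print(((p-[.6104,-.0652,-.0345])@[-.0698,.9976,0]).round(4),s['grip_width'],s['qvel'].round(4))
acc=np.mean([grab('top')['bgr'].astype(float) for i in range(4)],0).astype(np.uint8);f=grab('top');f['bgr']=acc;crop(f,245,150,325,210,9,'t23.png')
E
```

```text
clock: 22.17
tcp_pos: [0.6059, -0.0055, -0.0345]
orientation: [-1.573, -0.053, 0.054]
contact_force: [-1.1, -4.0, 7.8]
grip_width: 0.036
0.0599 0.036027296883893584 [ 0.0001  0.0002 -0.0008  0.0003 -0.0002 -0.0015  0.0006]
```

View pics/t23.png

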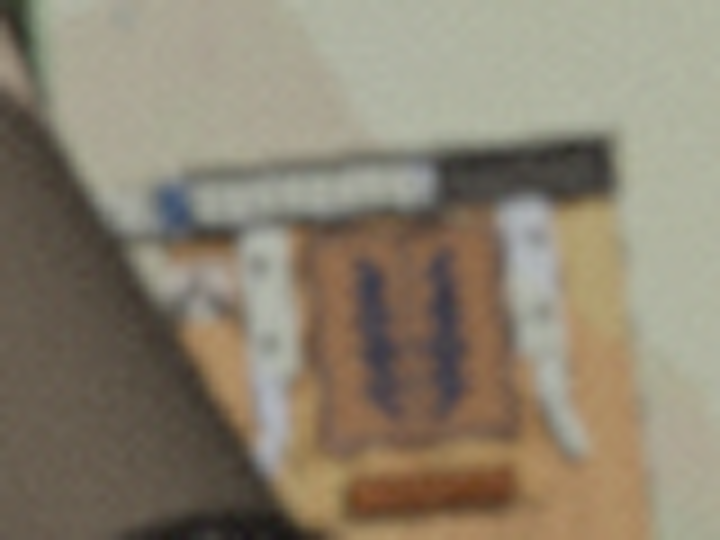

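The picture shows the block home between the rails, with its cleat at about (430,490). The blue rider is at the sleeve mouth, about (172,205), where the index line should be. I'm handing in.

```bash
python3 -c "
from bench import r
print(r.hand_in()); s=r.get_obs(); print(s['clock'],s['tcp_pos'],s['grip_width'])"
```

```text
the job is handed in; nothing more can be done
None
the job is handed in; nothing more can be done
```

I handed the job in at about 22.4 s of the 56 s allowed. The lino block is home in the jig, and the arm is still gripping the side lay on the mark with the button squeezed in.

- **Block:** I slid the brown block flat under both lips, cleat towards the open end, until contact force built up at the head beam (about 14 N). After release, the wrist camera put its rear edge at jig x -49.8 mm, where -50 is fully home.
- **Side lay:** I squeezed the grip at 50 N to a 36 mm reading. The gripper reads about 1 mm low, so that matches the 37.5 mm given for fully squeezed. I then drew the bar out 59.9 mm. Two wrist pictures had put the rider's setting at 59.9–60.0 mm.
- **Rider against index line:** In the top camera the rider stands within about 0.1 px (0.3 mm) of where the index line should be.

**Checks that failed or disagreed:**
- **First grasp missed:** The first grasp closed on nothing. The wrist and side cameras both showed the fingertips about 40 mm behind the reported TCP, which contradicts the description. I worked with that offset from then on.
- **Bar travel:** A top-view estimate came out at 59.1 mm, against 59.8 mm from the arm at that moment. That estimate is good to only about 1 mm, so I kept the arm's figure and added a 0.2 mm nudge.
- **Final alignment:** The index line itself was too coarse in the top camera to see directly, so the last alignment check relies on its computed position.

I did not touch the baren, brayer, ink tin, gouge or the yellow decoy block, but I did not re-measure where they stand.

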